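# Put the scale weights away in the two-deck caddy

### The arm

A 6-joint arm with a two-finger parallel gripper is mounted at the origin on the work surface. World frame = base frame: x ahead of the robot, y to its left, z up, the work surface at z = 0. Lengths are in mm, angles in rad, forces in N, time in s.
With the tool pointing down it reaches from about 250 to 775 mm from the base axis. Payload 4 kg.
Tool frame: the origin (TCP) lies at the very end of the fingers, on their centre line; the grasp point (between the pads) lies 19 mm behind it; y points along the fingers, x is the direction in which the jaws open and shut, and the axes are right-handed (so a half turn about y gives the same grasp; the last joint's range is limited). The gripper opens to 94 mm and grips with 3 to 60 N. Pads are 16 mm wide; open, the fingers measure 119 mm over their backs; the gripper's body (75 mm by 177 mm) begins 78 mm behind the grasp point.
Start: joints at [1.209, 0.087, 1.371, -0, 1.684, -0.103], TCP at [140.765, 531.7, 205.506] pointing down, gripper open.
Joint ranges: [-3.1, 3.1], [-0.76, 2.03], [0.27, 2.55], [-1.08, 4.22], [0.17, 2.65], [-2.57, 2.57]. Speed limits (rad/s): [2.79, 2.79, 3.14, 3.14, 3.14, 3.14].

### API

Orientations are given as a 3x3 rotation matrix whose columns are the frame's x, y, z axes.
In Python, from plant import * gives the robot as it stands.
- The arm moves only by the tool apply_moves, never from a script. Its argument "rows" is text: rows parted by semicolons, each of 7 numbers parted by spaces: the turn, a rotation vector about the tool's x, y, z scaled (see below), then the shift along the tool's x, y, z scaled (see below), then the gripper's target within -1 to 1 (fully open at 1, half-way at 0, shut at -1). A call has 1 to 10 rows; each row shifts and turns the commanded pose from where the row before left it, along the tool's axes as they then stand; what a row does not reach is not made up. The controller multiplies each number of a shift by 400 mm and each number of a turn by pi/4 rad. A row lasts 1/8 s, in which the tool goes at most 62.5 mm and 10.7 degrees, less where a joint would pass 70% of its speed; a pose out of reach is approached as far as the arm can. A call with a number of a shift or a turn outside -1 to 1 is refused whole. A call with a gripper value outside its range is refused whole. The fingers move at their own pace and stop on an object; "squeeze" is the grip in N (left out, the last holds). Time passes only in rows, so rows that do not move let the fingers close. It gives the time, the measured TCP pose, the force and the opening at its end, in the units of the state.
- get_obs(): the state, without advancing time (a new reading comes with each control period).
- camera(name): name is "scene" or "top"; returns a dict with "frame" (400x640x3 uint8, red, green, blue), "z_map" (400x640 float32, mm along the optical axis (not along the pixel's ray), 0 where there is no reading), "fovy" (degrees; the focal length in pixels is half the picture's height over the tangent of half this angle, whatever the lens; pixels are square), "cx", "cy" (the principal point, pixels), "view" (4x4, takes a point from world to camera coordinates). Camera axes: x right, y down, z forward; pixel columns grow to the right and rows downward; lengths in mm; the calibration is good to about 2 mm. A picture is of the moment at which its call begins.
- finish_job(): hands the job in, once; it reports no verdict.
The state is a dict: "clock": time; "qpos": joint angles; "qd": joint speeds; "joint_efforts": joint torques, N m; "tcp_pos": TCP position; "tool_rot": TCP orientation; "force": force on the tool from outside, world axes, zero at the start; "torque": the same for the moment, N m; "finger_gap": opening from 0.0 (shut) to 1.0 (fully open).
Only numpy, scipy, OpenCV 4.12 (cv2) and the standard library are available. Lean on these libraries where they do the work, as an engineer would, in place of code of your own. Each camera call takes 0.05 s, during which the arm holds its last target.

### The job

Put the stall's four brass scale weights away in the caddy. Swing its top tray up and all the way back, stand the largest weight in the wide well and the second largest in the narrow well of the lower deck, then swing the tray forward again until it is fully home over them. After that stand the third largest weight in the tray's wide pocket and the smallest in its narrow pocket; leave all four upright, flat on the floor of their places.

Things in the scene. Friction and masses are not known exactly. Their poses are not given: they have to be found in the camera images.
- weight_1_mid (a point): The largest of the four brass scale weights: an upright cylinder 52 mm in diameter and 54 mm high with a narrower knob on top, 72 mm high in all, about 720 g, standing loose. This point is on its axis, half-way up (36 mm above its underside); z points up to the knob. Grip it by the cylinder, at this height.
- weight_2_mid (a point): The second largest of the four brass scale weights: an upright cylinder 42 mm in diameter and 48 mm high with a narrower knob on top, 66 mm high in all, about 450 g, standing loose. This point is on its axis, half-way up (33 mm above its underside); z points up to the knob. Grip it by the cylinder, at this height.
- weight_3_mid (a point): The third largest of the four brass scale weights: an upright cylinder 32 mm in diameter and 46 mm high with a narrower knob on top, 60 mm high in all, about 250 g, standing loose. This point is on its axis, half-way up (30 mm above its underside); z points up to the knob. Grip it by the cylinder, at this height.
- weight_4_mid (a point): The smallest of the four brass scale weights: an upright cylinder 24 mm in diameter and 40 mm high with a narrower knob on top, 52 mm high in all, about 130 g, standing loose. This point is on its axis, half-way up (26 mm above its underside); z points up to the knob. Grip it by the cylinder, at this height.
- tray_swing (a joint): Caddy's tray arms: 0 = tray home (stop), 2.27 rad = fully back (stop). The tray stays level; each point moves on an 83 mm circle in the caddy's x-z plane: at value q it is 75.2 - 83 cos(q + 0.436) mm along the caddy's x (away from the robot) and 83 sin(q + 0.436) - 35.1 mm up from its home place. Stiff hinge (about 4 N): stays where left. Starts home or slightly raised, at most 0.3 rad.
- tray_handle (a point): Grip point of the tray's handle, an upright dark wooden plate mid-tray: 50 mm along the caddy's x, 14 mm thick along y; top 15 mm above this point, tray floor 40 mm below. With the tray home it is 131 mm above the table, over the point half-way between the two wells. Tray: 120 (x) by 220 (y) mm, clear floor, underside 86 mm above the table at home.
- well_wide (a point): Floor centre of the wide well at the caddy's +y end, 5 mm above the table: square, 80 mm inside, wooden rim 7 mm high, 4 mm thick, under the clear tray. Fixed white deck 130 by 220 mm, centred between the wells. Axes (the caddy's): x away from the robot, where the tray swings; y left; z up. Brackets 66 mm high and the arms stand at both deck ends, 110 to 122 mm from its middle in y.
- well_narrow (a point): Floor centre of the narrow well on the lower deck, 5 mm above the table, at the caddy's -y end, 120 mm from the wide well: square, 62 mm inside, rim 7 mm high, 4 mm thick. Same axes.
- pocket_wide (a point): Centre of the floor of the wide pocket of the tray, at its -y end, 75 mm from the handle: a square 60 mm inside with a black rim 5 mm high and 4 mm thick. Moves with the tray; with the tray home its floor is 91 mm above the table. Same axes.
- pocket_narrow (a point): Centre of the floor of the narrow pocket of the tray, at its +y end, 75 mm from the handle: a square 42 mm inside, black rim 5 mm high and 4 mm thick. Moves with the tray; floor 91 mm above the table when home. Same axes.
Things that resemble listed ones, but are neither listed nor needed, are in the scene too. Leave any turquoise look-alike of the part that bears weight_1_mid alone.

How it is judged:
By the outcome, as a careful person would: the job done as asked, in the order asked, and still so for the second after the job is handed in, with the robot touching nothing.
It also fails if it takes over 144 s, if anything falls off the work surface, if the arm or the gripper's body presses on something with over 40 N, if the wrist force passes 120 N, or if a joint passes its speed limit or range.

## Working session

There is one attempt and no reset: what is moved stays moved. The work goes in short steps, Python scripts to look and compute and a tool call to move; the robot and the scene stay as the last step left them, time stands still between calls to the robot, and variables do not carry over. Pictures are saved under pics/ and viewed, and the job is handed in when it is done.

Besides the shell and the picture viewer there is one more tool, called after "Request:" as a command line: name --argument value ..., lists and objects as JSON in quotes. apply_moves: Moves the arm, as the interface text tells. Shifts and turns lie within -1 to 1; 1 stands for 400 mm of shift or pi/4 rad of turn. Its arguments: {"type":"object","properties":{"rows":{"type":"string"},"squeeze":{"type":"number"}},"required":["rows"]}

```bash
ls; mkdir -p pics; cat > h.py <<'E'
from plant import *
import numpy as np, cv2
def cam(name):
    c=camera(name); c['f']=200/np.tan(np.radians(c['fovy'])/2); return c
def pt(c,u,v,z=None):
    z=c['z_map'][int(round(v)),int(round(u))] if z is None else z
    p=np.array([(u-c['cx'])/c['f']*z,(v-c['cy'])/c['f']*z,z,1])
    return (np.linalg.inv(c['view'])@p)[:3]
def cloud(c):
    v,u=np.mgrid[0:400,0:640]; z=c['z_map']
    p=np.stack([(u-c['cx'])/c['f']*z,(v-c['cy'])/c['f']*z,z,np.ones_like(z)],-1)
    return (p@np.linalg.inv(c['view']).T)[...,:3]
def save(c,name,crop=None,k=1):
    im=c['frame'][...,::-1]
    if crop: im=im[crop[1]:crop[3],crop[0]:crop[2]]
    if k!=1: im=cv2.resize(im,None,fx=k,fy=k,interpolation=cv2.INTER_CUBIC)
    cv2.imwrite('pics/'+name,im)
E
python3 - <<'E'
from h import *
import pickle
for n in('scene','top'):
    c=cam(n); save(c,n+'0.png'); pickle.dump(c,open(n+'0.pkl','wb')); print(n,c['fovy'],c['cx'],c['cy'],c['view'])
o=get_obs(); print(o)
E
```

```text
pics
scene 48.09808970768364 319.0235802813123 197.87547862654785 [[ 8.19326581e-01  5.73115969e-01  1.55576367e-02 -4.13911709e+02]
 [ 3.82211980e-01 -5.25781873e-01 -7.59912775e-01 -1.06575105e+02]
 [-4.27338223e-01  6.28563050e-01 -6.49838853e-01  1.25757251e+03]
 [ 0.00000000e+00  0.00000000e+00  0.00000000e+00  1.00000000e+00]]
top 44.99519385105545 315.30631205017835 198.41238102292448 [[-5.16048133e-02 -9.98658969e-01  4.14820611e-03  2.06754780e+01]
 [-9.77796583e-01  4.96811341e-02 -2.03581990e-01  5.15142974e+02]
 [ 2.03102892e-01 -1.45619123e-02 -9.79049113e-01  1.23651625e+03]
 [ 0.00000000e+00  0.00000000e+00  0.00000000e+00  1.00000000e+00]]
{'clock': 0.1, 'qpos': array([ 1.20890725e+00,  8.78505802e-02,  1.37207675e+00, -8.17042625e-06,
        1.68358924e+00, -1.03070783e-01]), 'qd': array([ 0.00078721, -0.00077212, -0.00375148,  0.00127206,  0.00049139,
        0.00086461]), 'joint_efforts': array([ 1.74764864e-03, -3.41251624e+01, -3.03303874e+01,  7.20498478e-02,
        3.04632972e-02, -1.13726826e-04]), 'tcp_pos': array([140.58518916, 531.22740803, 204.45127316]), 'tool_rot': array([[ 2.55938623e-01, -6.73552161e-04, -9.66692799e-01],
       [ 9.66691138e-01, -1.80217382e-03,  2.55939439e-01],
       [-1.91453702e-03, -9.99998149e-01,  1.89871018e-04]]), 'force': array([0.20093188, 0.62598593, 0.66909741]), 'torque': array([-0.05836084,  0.01826237, -0.0340411 ]), 'finger_gap': 1.0017682773149217}
```

View pics/scene0.png

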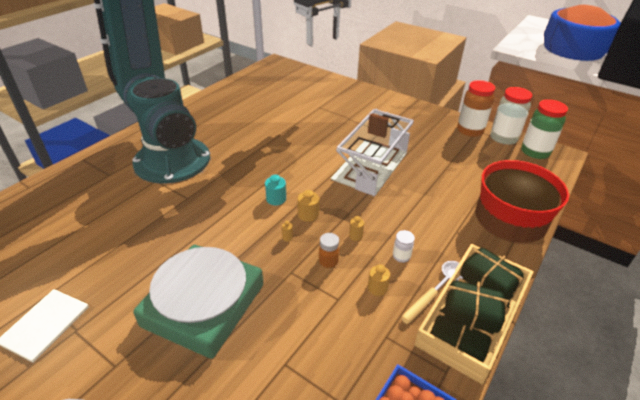

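View pics/top0.png

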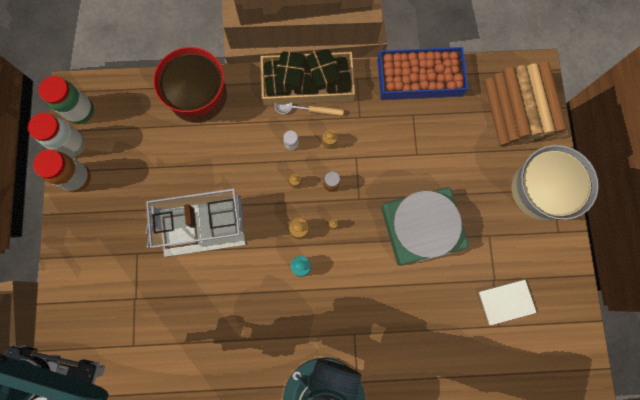

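```bash
python3 - <<'E'
from h import *
import pickle
c=pickle.load(open('top0.pkl','rb')); save(c,'t1.png',(265,110,365,285),3.4); save(c,'t2.png',(135,180,255,265),6)
s=pickle.load(open('scene0.pkl','rb')); save(s,'s1.png',(255,160,415,310),4);save(s,'s2.png',(325,95,425,200),5.5)
P=cloud(c); hsv=cv2.cvtColor(c['frame'],cv2.COLOR_RGB2HSV)
for (u,v) in [(299,228),(330,137),(295,180),(333,224),(300,266)]:
    p=P[v-14:v+14,u-14:u+14].reshape(-1,3); m=p[:,2]>15
    q=p[m]; zt=np.percentile(q[:,2],98)
    print((u,v),m.sum(),q[:,2].max(),q.min(0),q.max(0), 'knob',q[q[:,2]>zt-8].mean(0))
E
```

```text
(299, 228) 333 1315.3982002695122 [253.63196807  13.0609056   15.00443239] [ 465.42893774   67.54943805 1315.39820027] knob [434.94953884  41.79678515 106.28584411]
(330, 137) 219 1315.3982002695122 [253.63196807 -75.20326295  15.10415003] [ 708.24090811   13.0609056  1315.39820027] knob [649.8138656  -48.31607159 173.25276107]
(295, 180) 134 1315.3982002695122 [253.63196807  13.0609056   15.78919197] [ 588.78826498   62.81211589 1315.39820027] knob [ 253.63196807   13.0609056  1315.39820027]
(333, 224) 77 1315.3982002695122 [253.63196807 -60.98598216  15.84149541] [ 460.33566816   13.0609056  1315.39820027] knob [ 253.63196807   13.0609056  1315.39820027]
(300, 266) 326 1315.3982002695122 [253.63196807  13.0609056   19.13915056] [ 365.08752032   66.81646882 1315.39820027] knob [337.3216738   41.21710092 106.64930078]
```

```bash
python3 - <<'E'
from h import *
import pickle
c=pickle.load(open('top0.pkl','rb')); P=cloud(c)
sub=P[175:268,135:255].reshape(-1,3)
h,e=np.histogram(sub[:,2],bins=np.arange(-10,180,4)); print(list(zip(e[:-1],h)))
E
```

```text
[(np.int64(-10), np.int64(76)), (np.int64(-6), np.int64(1263)), (np.int64(-2), np.int64(3232)), (np.int64(2), np.int64(1720)), (np.int64(6), np.int64(336)), (np.int64(10), np.int64(67)), (np.int64(14), np.int64(16)), (np.int64(18), np.int64(0)), (np.int64(22), np.int64(0)), (np.int64(26), np.int64(0)), (np.int64(30), np.int64(0)), (np.int64(34), np.int64(0)), (np.int64(38), np.int64(0)), (np.int64(42), np.int64(0)), (np.int64(46), np.int64(1)), (np.int64(50), np.int64(0)), (np.int64(54), np.int64(4)), (np.int64(58), np.int64(6)), (np.int64(62), np.int64(22)), (np.int64(66), np.int64(18)), (np.int64(70), np.int64(10)), (np.int64(74), np.int64(6)), (np.int64(78), np.int64(6)), (np.int64(82), np.int64(10)), (np.int64(86), np.int64(10)), (np.int64(90), np.int64(10)), (np.int64(94), np.int64(17)), (np.int64(98), np.int64(240)), (np.int64(102), np.int64(1728)), (np.int64(106), np.int64(1603)), (np.int64(110), np.int64(462)), (np.int64(114), np.int64(46)), (np.int64(118), np.int64(8)), (np.int64(122), np.int64(10)), (np.int64(126), np.int64(10)), (np.int64(130), np.int64(6)), (np.int64(134), np.int64(11)), (np.int64(138), np.int64(10)), (np.int64(142), np.int64(4)), (np.int64(146), np.int64(13)), (np.int64(150), np.int64(9)), (np.int64(154), np.int64(27)), (np.int64(158), np.int64(67)), (np.int64(162), np.int64(28)), (np.int64(166), np.int64(3)), (np.int64(170), np.int64(0)), (np.int64(174), np.int64(0))]
```

View images.

View pics/t1.png

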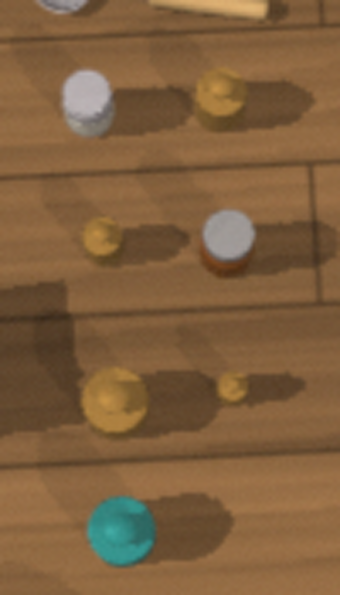

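View pics/t2.png

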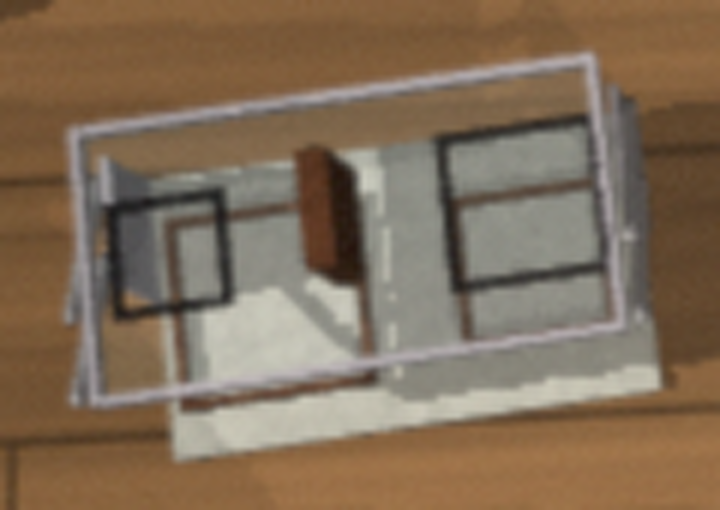

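View pics/s1.png

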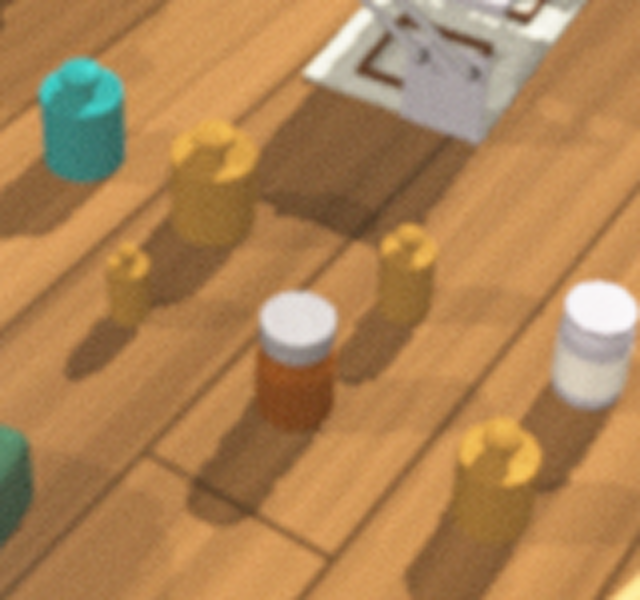

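View pics/s2.png

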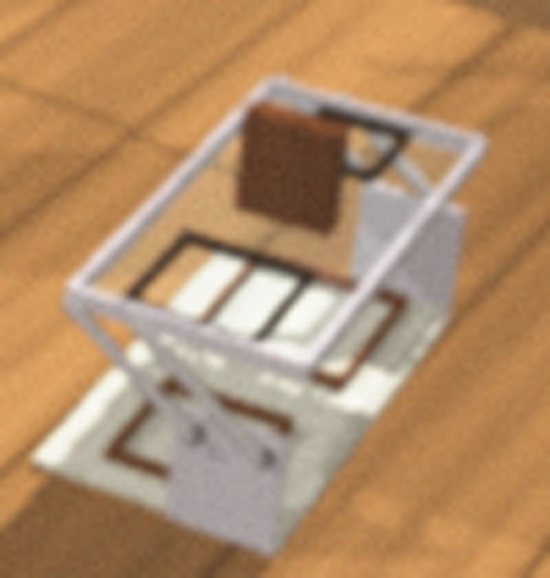

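```bash
cat > fit.py <<'E'
from h import *
from scipy.optimize import least_squares, minimize
D={1:(52,54,72),2:(42,48,66),3:(32,46,60),4:(24,40,52)}
def proj(c,X):
    X=np.atleast_2d(X); p=X@c['view'][:3,:3].T+c['view'][:3,3]
    return np.c_[p[:,0]/p[:,2]*c['f']+c['cx'],p[:,1]/p[:,2]*c['f']+c['cy']]
def sil(c,k,x,y,z0=0,kn=None):
    d,h,H=D[k]; kn=kn or d*0.45/2
    a=np.linspace(0,2*np.pi,48); ring=lambda r,z:np.c_[x+r*np.cos(a),y+r*np.sin(a),0*a+z+z0]
    K=8; m=np.zeros((400*1,640),np.uint8)
    for pts in (np.r_[ring(d/2,0),ring(d/2,h)],np.r_[ring(kn,h),ring(kn,H)]):
        q=cv2.convexHull(proj(c,pts).astype(np.float32))
        cv2.fillConvexPoly(m,np.round(q*16).astype(np.int32),255,cv2.LINE_AA,4)
    return m
def brass(c):
    hsv=cv2.cvtColor(c['frame'],cv2.COLOR_RGB2HSV).astype(int)
    return hsv
E
python3 - <<'E'
from fit import *
import pickle
for n,P in (('top',[(299,228),(330,137),(295,180),(333,224),(320,240),(300,150)]),('scene',[(308,210),(378,285),(357,230),(287,233),(330,220)])):
    c=pickle.load(open(n+'0.pkl','rb')); h=brass(c)
    for u,v in P: print(n,u,v,h[v,u],h[v+4,u],h[v-3,u])
E
```

```text
top 299 228 [ 17 160 169] [ 18 161 171] [ 18 158 160]
top 330 137 [ 18 161 166] [ 18 160 169] [ 17 159 167]
top 295 180 [ 18 161 154] [ 18 161 160] [ 17 160 151]
top 333 224 [ 18 163 160] [ 17 158 108] [ 18 161 146]
top 320 240 [ 15 140 133] [ 15 133  98] [ 15 137 134]
top 300 150 [ 16 137 140] [ 15 139 138] [ 15 140 104]
scene 308 210 [ 18 169 152] [ 17 169 155] [ 18 167 153]
scene 378 285 [ 17 171 154] [ 17 170 153] [ 17 172 159]
scene 357 230 [ 17 162 154] [ 18 163 149] [ 17 167 171]
scene 287 233 [ 17 173 149] [ 17 171 149] [ 18 167 160]
scene 330 220 [ 15 151 157] [ 15 149 182] [ 15 144 166]
```

```bash
cat >> fit.py <<'E'
def mask(c):
    f=cv2.GaussianBlur(c['frame'],(3,3),0)
    h=cv2.cvtColor(f,cv2.COLOR_RGB2HSV).astype(int)
    return (((h[...,1]>152)&(h[...,0]>=16)&(h[...,0]<=21)&(h[...,2]>85))*255).astype(np.uint8)
def fitw(c,k,x0,z0=0):
    M=mask(c); u,v=proj(c,[x0[0],x0[1],z0+25])[0].astype(int); R=22
    sl=np.s_[max(v-R,0):v+R,max(u-R,0):u+R]
    M=M[sl]; n,l,st,ce=cv2.connectedComponentsWithStats(M); 
    # biggest component near the centre
    j=1+np.argmin([np.hypot(*(ce[i]-R))-st[i,4]*.1 for i in range(1,n)]); M=(l==j)*255.
    f=lambda p:np.abs(sil(c,k,p[0],p[1],z0)[sl]-M).sum()/255
    b=minimize(f,x0,method='Nelder-Mead',options=dict(initial_simplex=[x0,[x0[0]+12,x0[1]],[x0[0],x0[1]+12]]))
    return b.x,b.fun,(M>0).sum()
E
python3 - <<'E'
from fit import *
import pickle
T=pickle.load(open('top0.pkl','rb'));S=pickle.load(open('scene0.pkl','rb'))
for k,(u,v) in {1:(299,228),2:(330,137),3:(295,180),4:(333,224)}.items():
    p=T['view']; o=pt(T,u,v,1.); cc=np.linalg.inv(p)[:3,3]; d=o-cc; x0=(cc+d*(30-cc[2])/d[2])[:2]
    print(k,x0,*[fitw(c,k,x0) for c in (T,S)])
from scipy.optimize import least_squares
t=lambda a:[(135+(x+.5)/6-.5,180+(y+.5)/6-.5) for x,y in a]
s=lambda a:[(325+(x+.5)/5.5-.5,95+(y+.5)/5.5-.5) for x,y in a]
def sq(cx,cy,w,z,tray): return [(cx+a*w/2,cy+b*w/2,z,tray) for a,b in((1,1),(1,-1),(-1,1),(-1,-1))] # TL TR BL BR in top view
W=sq(0,60,88,12,0);N=sq(0,-60,70,12,0);PN=sq(0,75,50,96,1);PW=sq(0,-75,68,96,1)
L=[]
def add(c,o,px):
    for a,b in zip(o,px): L.append((c,a,b))
add(T,[W[0],W[2],W[3]],t([(167,220),(183,408),(372,380)]))
add(T,[N[0],N[2],N[3]],t([(455,200),(466,338),(617,322)]))
add(T,PN,t([(108,205),(220,190),(118,318),(230,300)]))
add(T,PW,t([(440,138),(587,118),(455,290),(605,267)]))
add(T,[(-65,110,5,0),(-65,-110,5,0)],t([(175,460),(660,388)]))
add(S,[(-65,-110,5,0),(65,-110,5,0)],s([(33,462),(272,552)]))
H=[(-25,7,146,1),(25,7,146,1),(25,-7,146,1),(-25,-7,146,1)]
add(S,[H[0],H[1],H[3]],s([(260,100),(348,125),(243,110)]))
add(S,[PW[3]],s([(130,295)])); add(S,[PW[2]],s([(190,232)]))
add(S,[N[3],N[2]],s([(108,457),(172,380)]))
# scene view: PN corners
add(S,[PN[0]],s([(408,128)]))
def world(p,a):
    x,y,th,q=p; c,s_=np.cos(th),np.sin(th)
    lx,ly,z,tr=a
    if tr: lx+=75.2-83*np.cos(q+.436); z+=83*np.sin(q+.436)-35.1
    return [x+c*lx-s_*ly,y+s_*lx+c*ly,z]
def res(p): return np.concatenate([proj(c,world(p,a))[0]-b for c,a,b in L])
r=least_squares(res,[440,210,0.1,.2],loss='soft_l1')
print(r.x,np.round(res(r.x).reshape(-1,2),1).tolist())
E
```

```text
1 [441.49766077  41.84219475] (array([440.14487756,  43.6717846 ]), np.float64(82.89019607843137), np.int64(306)) (array([442.08965054,  42.32694339]), np.float64(45.384313725490195), np.int64(656))
2 [693.16525589 -56.08559471] (array([687.43954788, -52.88839013]), np.float64(86.28627450980392), np.int64(201)) (array([689.95575775, -54.2776167 ]), np.float64(43.8078431372549), np.int64(623))
3 [574.57105632  46.85198773] (array([575.5783738 ,  48.85670745]), np.float64(60.4078431372549), np.int64(118)) (array([574.85149206,  47.13640475]), np.float64(32.96470588235294), np.int64(340))
4 [447.67360708 -49.95769521] (array([446.24430046, -49.40281626]), np.float64(37.68235294117647), np.int64(64)) (array([449.18928263, -49.25275775]), np.float64(25.066666666666666), np.int64(229))
[4.63464998e+02 3.07207346e+02 1.00684708e-01 1.87412171e-01] [[-0.6, -0.4], [-0.4, 0.1], [0.6, -0.2], [-1.2, -0.9], [-0.3, 1.2], [0.2, 0.0], [-0.6, -0.3], [0.4, -0.8], [-0.6, 0.2], [0.6, 0.3], [-0.8, -0.9], [1.2, -1.5], [-0.4, 0.0], [1.4, -0.2], [0.2, -0.3], [0.3, -0.6], [0.2, -1.0], [1.4, -1.6], [-1.5, -0.5], [0.4, 0.0], [-0.7, 0.0], [-2.1, 1.0], [-1.3, -0.4], [-0.7, -1.6], [-1.0, -1.0], [0.4, 0.5]]
```

```bash
cat > plan.py <<'E'
from h import *
import sys
from scipy.spatial.transform import Rotation as Ro
CX,CY,TH=463.5,307.2,0.1007
def cad(lx,ly): return np.array([CX+np.cos(TH)*lx-np.sin(TH)*ly,CY+np.sin(TH)*lx+np.cos(TH)*ly])
def Rd(h):
    h=np.radians(h);c,s=np.cos(h),np.sin(h); return np.array([[c,0,-s],[s,0,c],[0,-1,0]])
def state():
    o=get_obs(); print('t%.2f tcp %s head %.2f gap %.3f(%.1fmm) F %s'%(o['clock'],np.round(o['tcp_pos'],1),np.degrees(np.arctan2(o['tool_rot'][1,0],o['tool_rot'][0,0])),o['finger_gap'],94*o['finger_gap'],np.round(o['force'],1))); return o
def plan(x,y,z,h,n=None,frm=None):
    """n equal rows from present pose (or frm) to the target; shift in the present tool axes, turn about y"""
    o=state() if frm is None else frm
    R=o['tool_rot']; rv=Ro.from_matrix(R.T@Rd(h)).as_rotvec()
    d=np.array([x,y,z])-o['tcp_pos']
    print('pure turn total',np.round(rv/(np.pi/4),4)); 
    print('shift in tool axes, total/400, BEFORE turn',np.round(R.T@d/400,4),'AFTER turn',np.round(Rd(h).T@d/400,4),'mm',np.round(d,1))
E
python3 -c "
from plan import *
q=.187;lx=75.2-83*np.cos(q+.436);print(cad(lx,0))
plan(*cad(lx,0),205,np.degrees(TH)+90)
"
```

```text
[471.25359022 307.98343647]
t0.10 tcp [140.6 531.2 204.5] head 75.17 gap 1.002(94.2mm) F [0.2 0.6 0.7]
pure turn total [-0.0007 -0.4578 -0.0024]
shift in tool axes, total/400, BEFORE turn [-3.279e-01 -9.000e-04 -9.420e-01] AFTER turn [-0.6384 -0.0014 -0.7664] mm [ 330.7 -223.2    0.5]
```

Request:
apply_moves --rows "0 -0.229 0 0 0 0 1; 0 -0.229 0 0 0 0 1; 0 0 0 -0.08 0 -0.0958 1; 0 0 0 -0.08 0 -0.0958 1; 0 0 0 -0.08 0 -0.0958 1; 0 0 0 -0.08 0 -0.0958 1; 0 0 0 -0.08 0 -0.0958 1; 0 0 0 -0.08 0 -0.0958 1; 0 0 0 -0.08 0 -0.0958 1; 0 0 0 -0.0784 0 -0.0958 1"

```text
clock: 1.35
tcp_pos: [472.5, 307.3, 204.9]
tool_rot: [[-0.101, -0.001, -0.995], [0.995, -0.0, -0.101], [-0.0, -1.0, 0.001]]
force: [0.4, 1.1, -0.1]
finger_gap: 1.005
```

```bash
python3 -c "
from plan import *
plan(471.3,308,125.3,np.degrees(TH)+90)
c=cam('scene');save(c,'s3.png',(325,40,445,200),4)
c=cam('top');save(c,'t3.png',(135,150,285,265),5)
"
```

```text
t1.35 tcp [472.5 307.3 204.9] head 95.77 gap 1.005(94.5mm) F [ 0.4  1.1 -0.1]
pure turn total [-0.0011  0.0001 -0.0001]
shift in tool axes, total/400, BEFORE turn [0.002  0.1991 0.0026] AFTER turn [0.002  0.1991 0.0027] mm [ -1.2   0.7 -79.6]
```

View pics/s3.png

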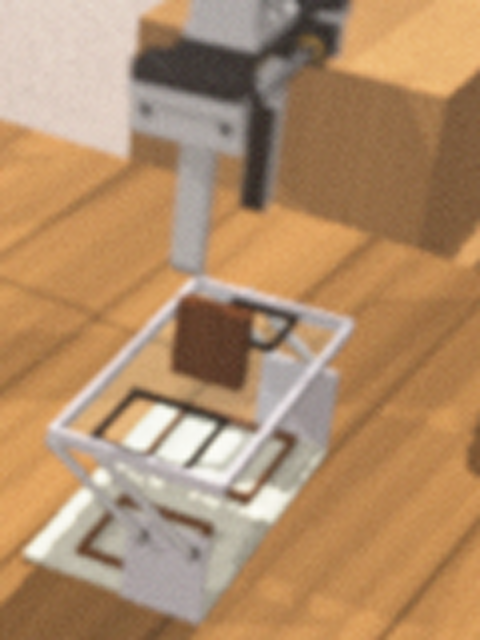

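View pics/t3.png

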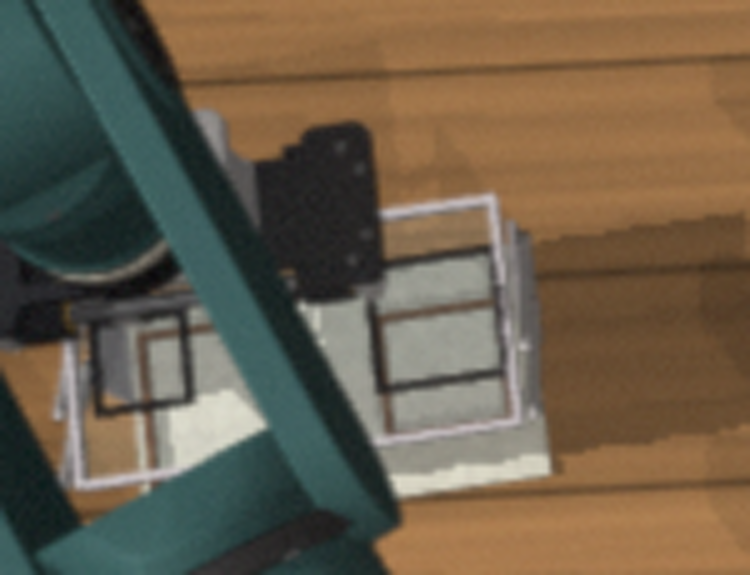

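Fingers straddle the handle (scene crop: handle near (212,340), fingers (190,210) and (258,150)). I'll descend and grip.

Request:
apply_moves --rows "0 0 0 0.001 0.06 0.001 1; 0 0 0 0.001 0.06 0.001 1; 0 0 0 0 0.05 0.001 1; 0 0 0 0 0.029 0 1; 0 0 0 0 0 0 -1; 0 0 0 0 0 0 -1; 0 0 0 0 0 0 -1; 0 0 0 0 0 0 -1; 0 0 0 0 0 0 -1; 0 0 0 0 0 0 -1" --squeeze 25

```text
clock: 2.7
tcp_pos: [470.3, 309.2, 126.0]
tool_rot: [[-0.101, 0.0, -0.995], [0.995, 0.0, -0.101], [0.0, -1.0, -0.0]]
force: [-0.3, -0.2, -0.8]
finger_gap: 0.395
```

```bash
python3 -c "
from plan import *
o=state()
c=cam('scene');save(c,'s4.png',(325,40,445,200),4)
"
```

```text
t2.70 tcp [470.3 309.2 126. ] head 95.78 gap 0.395(37.1mm) F [-0.3 -0.2 -0.8]
```

View pics/s4.png

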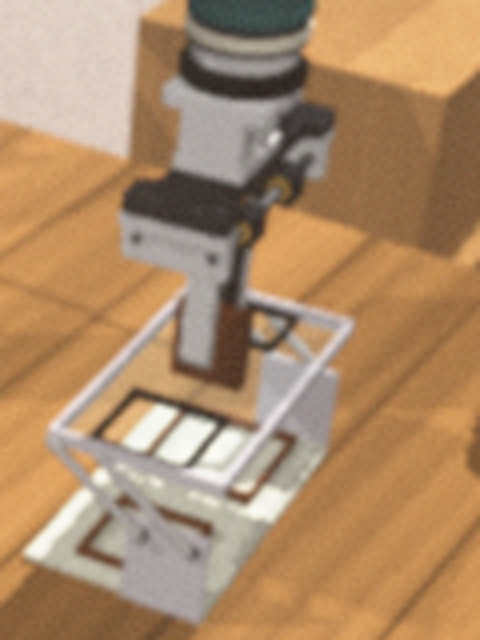

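Request:
apply_moves --rows "0 0 0 0 0 0 -1; 0 0 0 0 0 0 -1; 0 0 0 0 0 0 -1; 0 0 0 0 0 0 -1; 0 0 0 0 0 0 -1"

```text
clock: 3.38
tcp_pos: [470.3, 308.8, 125.8]
tool_rot: [[-0.1, -0.0, -0.995], [0.995, -0.001, -0.1], [-0.001, -1.0, 0.0]]
force: [0.1, -1.4, 0.6]
finger_gap: 0.145
```

```bash
python3 -c "
from plan import *
o=state()
qs=np.linspace(.187,2.27,13)
p=np.c_[75.2-83*np.cos(qs+.436),83*np.sin(qs+.436)-35.1]
d=np.diff(p,axis=0)/400
# caddy x = -tool z (heading 95.8), up=-tool y
for r in d: print('0 0 0 0 %.4f %.4f -1;'%(-r[1],-r[0]),end=' ')
"
```

```text
t3.38 tcp [470.3 308.8 125.8] head 95.76 gap 0.145(13.6mm) F [ 0.1 -1.4  0.6]
0 0 0 0 -0.0273 -0.0234 -1; 0 0 0 0 -0.0228 -0.0278 -1; 0 0 0 0 -0.0177 -0.0313 -1; 0 0 0 0 -0.0120 -0.0339 -1; 0 0 0 0 -0.0060 -0.0355 -1; 0 0 0 0 0.0002 -0.0360 -1; 0 0 0 0 0.0065 -0.0354 -1; 0 0 0 0 0.0125 -0.0337 -1; 0 0 0 0 0.0181 -0.0311 -1; 0 0 0 0 0.0232 -0.0275 -1; 0 0 0 0 0.0276 -0.0231 -1; 0 0 0 0 0.0312 -0.0179 -1;
```

Gripped (13.6 mm, handle 14 mm). Swinging.

Request:
apply_moves --rows "0 0 0 0 -0.0273 -0.0234 -1; 0 0 0 0 -0.0228 -0.0278 -1; 0 0 0 0 -0.0177 -0.0313 -1; 0 0 0 0 -0.012 -0.0339 -1; 0 0 0 0 -0.006 -0.0355 -1; 0 0 0 0 0.0002 -0.036 -1"

```text
clock: 4.12
tcp_pos: [543.8, 316.0, 159.2]
tool_rot: [[-0.101, -0.006, -0.995], [0.995, -0.002, -0.101], [-0.002, -1.0, 0.006]]
force: [-5.2, -4.0, -4.9]
finger_gap: 0.145
```

Request:
apply_moves --rows "0 0 0 0 0.0065 -0.0354 -1; 0 0 0 0 0.0125 -0.0337 -1; 0 0 0 0 0.0181 -0.0311 -1; 0 0 0 0 0.0232 -0.0275 -1; 0 0 0 0 0.0276 -0.0231 -1"

```text
clock: 4.75
tcp_pos: [604.1, 321.9, 124.4]
tool_rot: [[-0.1, -0.005, -0.995], [0.995, -0.002, -0.1], [-0.002, -1.0, 0.005]]
force: [-6.5, -4.1, -0.9]
finger_gap: 0.146
```

Request:
apply_moves --rows "0 0 0 0 0.016 -0.0095 -1; 0 0 0 0 0.014 -0.0075 -1; 0 0 0 0 0 0 -1"

```text
clock: 5.12
tcp_pos: [611.4, 322.6, 111.6]
tool_rot: [[-0.1, -0.003, -0.995], [0.995, -0.002, -0.1], [-0.002, -1.0, 0.003]]
force: [-1.1, -4.8, -5.5]
finger_gap: 0.149
```

```bash
python3 -c "
from plan import *
o=state()
c=cam('scene');save(c,'s5.png',(325,40,445,200),4)
P=cloud(c);
"
```

```text
t5.12 tcp [611.4 322.6 111.6] head 95.75 gap 0.149(14.0mm) F [-1.1 -4.8 -5.5]
```

View pics/s5.png

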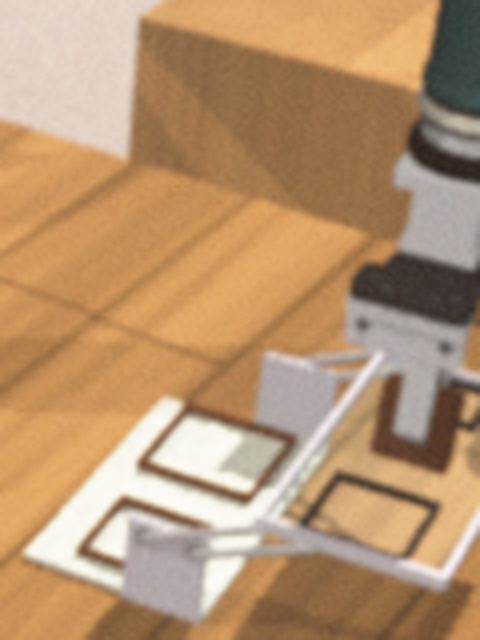

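Request:
apply_moves --rows "0 0 0 0 0.005 -0.0025 -1; 0 0 0 0 0.005 -0.0025 -1; 0 0 0 0 0 0 -1"

```text
clock: 5.55
tcp_pos: [611.6, 322.7, 111.3]
tool_rot: [[-0.101, -0.004, -0.995], [0.995, -0.002, -0.101], [-0.002, -1.0, 0.004]]
force: [-10.8, -7.3, 5.4]
finger_gap: 0.149
```

Request:
apply_moves --rows "0 0 0 0 0.005 -0.0025 -1; 0 0 0 0 0 0 -1"

```text
clock: 5.8
tcp_pos: [611.7, 322.7, 111.1]
tool_rot: [[-0.101, -0.005, -0.995], [0.995, -0.002, -0.101], [-0.002, -1.0, 0.005]]
force: [-14.7, -8.3, 11.6]
finger_gap: 0.151
```

Request:
apply_moves --rows "0 0 0 0 -0.008 0.004 -1; 0 0 0 0 0 0 1; 0 0 0 0 0 0 1; 0 0 0 0 0 0 1; 0 0 0 0 0 0 1; 0 0 0 0 0 0 1; 0 0 0 0 -0.05 0 1; 0 0 0 0 -0.08 0 1; 0 0 0 0 -0.08 0 1; 0 0 0 0 0 0 1"

```text
clock: 7.05
tcp_pos: [615.1, 324.5, 200.0]
tool_rot: [[-0.101, 0.009, -0.995], [0.995, 0.004, -0.101], [0.003, -1.0, -0.009]]
force: [-0.2, -0.0, 0.2]
finger_gap: 0.998
```

```bash
python3 -c "
from plan import *
c=cam('scene');save(c,'s6.png',(325,40,445,200),4)
plan(441,43,195,np.degrees(TH))
"
```

```text
t7.10 tcp [614.1 324.1 196.9] head 95.78 gap 1.003(94.3mm) F [ 1.2 -0.3 -0.3]
pure turn total [0.0032 2.0003 0.0064]
shift in tool axes, total/400, BEFORE turn [-0.6555  0.0014  0.5014] AFTER turn [-0.5012  0.0049 -0.6556] mm [-173.1 -281.1   -1.9]
```

View pics/s6.png

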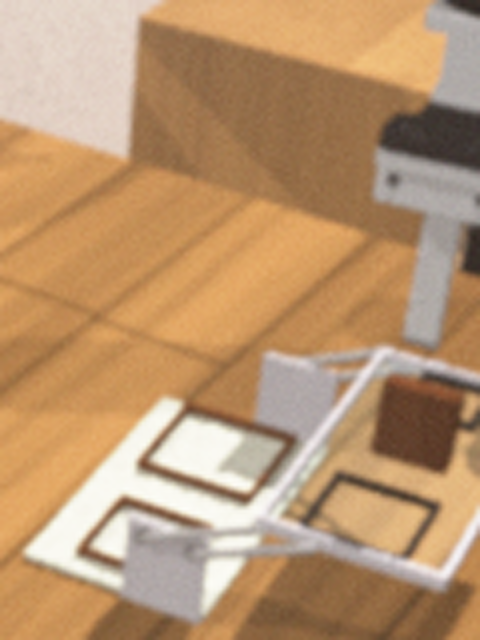

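Request:
apply_moves --rows "0 0.2222 0 0 0 0 0.6; 0 0.2222 0 0 0 0 0.6; 0 0.2222 0 0 0 0 0.6; 0 0.2222 0 0 0 0 0.6; 0 0.2222 0 0 0 0 0.6; 0 0.2222 0 0 0 0 0.6; 0 0.2222 0 0 0 0 0.6; 0 0.2222 0 0 0 0 0.6; 0 0.2225 0 0 0 0 0.6"

```text
clock: 8.22
tcp_pos: [612.3, 323.3, 191.6]
tool_rot: [[0.995, -0.004, -0.095], [0.095, -0.001, 0.995], [-0.004, -1.0, -0.001]]
force: [-0.9, 0.2, 0.2]
finger_gap: 0.802
```

Request:
apply_moves --rows "0 0 0 -0.065 0 -0.085 0.6; 0 0 0 -0.065 0 -0.085 0.6; 0 0 0 -0.065 0 -0.085 0.6; 0 0 0 -0.065 0 -0.085 0.6; 0 0 0 -0.065 0 -0.085 0.6; 0 0 0 -0.065 0 -0.085 0.6; 0 0 0 -0.065 0 -0.085 0.6; 0 0 0 -0.046 0 -0.06 0.6; 0 0 0 0 0 0 0.6"

```text
clock: 9.35
tcp_pos: [438.8, 41.8, 192.8]
tool_rot: [[0.995, -0.002, -0.098], [0.098, 0.0, 0.995], [-0.002, -1.0, 0.0]]
force: [-0.5, 0.8, 0.0]
finger_gap: 0.8
```

```bash
python3 -c "
from plan import *
c=cam('scene');save(c,'s7.png',(240,100,360,260),4)
plan(441,43,17.5,np.degrees(TH))
"
```

```text
t9.40 tcp [439.5  42.7 193. ] head 5.69 gap 0.797(74.9mm) F [ 0.2  0.5 -0. ]
pure turn total [-0.0011 -0.0018 -0.0018]
shift in tool axes, total/400, BEFORE turn [4.500e-03 4.387e-01 1.000e-04] AFTER turn [3.900e-03 4.387e-01 4.000e-04] mm [   1.5    0.3 -175.5]
```

View pics/s7.png

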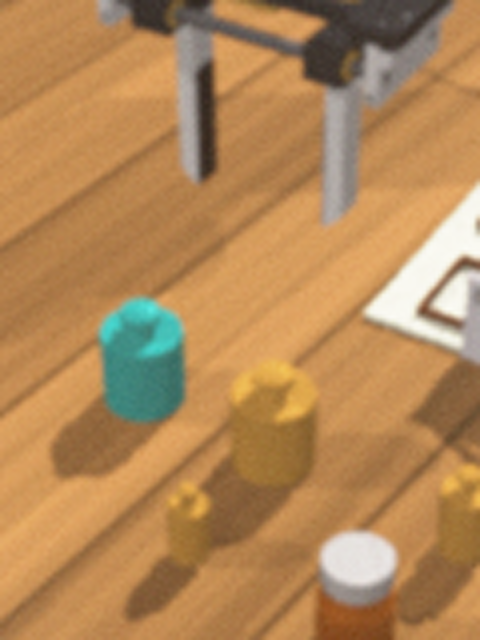

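Request:
apply_moves --rows "0 0 0 0.003 0.1 0 0.6; 0 0 0 0.001 0.1 0 0.6; 0 0 0 0 0.1 0 0.6; 0 0 0 0 0.08 0 0.6; 0 0 0 0 0.0387 0 0.6; 0 0 0 0 0.02 0 0.6; 0 0 0 0 0 0 0.6"

```text
clock: 10.28
tcp_pos: [442.2, 43.3, 18.9]
tool_rot: [[0.995, 0.0, -0.101], [0.101, 0.0, 0.995], [0.0, -1.0, 0.0]]
force: [0.8, -0.2, -0.1]
finger_gap: 0.8
```

```bash
python3 -c "
from plan import *
c=cam('scene');save(c,'s8.png',(240,100,360,260),4)
plan(441,43,17.5,np.degrees(TH))
"
```

```text
t10.32 tcp [442.7  43.2  19.6] head 5.79 gap 0.797(74.9mm) F [ 0.2 -0.   0.1]
pure turn total [0.0001 0.0004 0.0022]
shift in tool axes, total/400, BEFORE turn [-0.0042  0.0052  0.    ] AFTER turn [-0.0042  0.0052  0.    ] mm [-1.7 -0.2 -2.1]
```

View pics/s8.png

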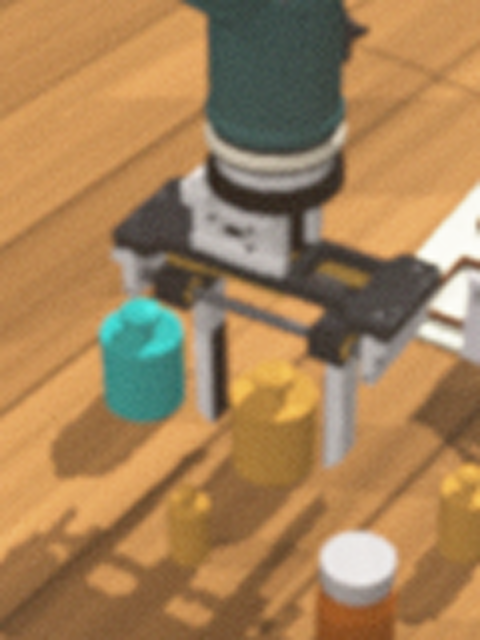

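Request:
apply_moves --rows "0 0 0 -0.002 0.003 0 -1; 0 0 0 0 0 0 -1; 0 0 0 0 0 0 -1; 0 0 0 0 0 0 -1; 0 0 0 0 0 0 -1" --squeeze 40

```text
clock: 10.95
tcp_pos: [441.4, 42.9, 18.0]
tool_rot: [[0.995, 0.001, -0.101], [0.101, 0.0, 0.995], [0.001, -1.0, -0.0]]
force: [0.3, 0.7, 4.0]
finger_gap: 0.551
```

```bash
python3 -c "
from plan import *
for i in range(4):state()
"
```

```text
t10.95 tcp [441.4  42.9  18. ] head 5.77 gap 0.551(51.8mm) F [0.3 0.7 4. ]
t10.95 tcp [441.4  42.9  18. ] head 5.77 gap 0.551(51.8mm) F [0.3 0.7 4. ]
t10.95 tcp [441.4  42.9  18. ] head 5.77 gap 0.551(51.8mm) F [0.3 0.7 4. ]
t10.95 tcp [441.4  42.9  18. ] head 5.77 gap 0.551(51.8mm) F [0.3 0.7 4. ]
```

Request:
apply_moves --rows "0 0 0 0 -0.03 0 -1; 0 0 0 0 -0.07 0 -1; 0 0 0 0 -0.09 0 -1; 0 0 0 0 -0.07 0 -1; 0 0 0 0 -0.02 0 -1; 0 0 0 0 0 0 -1"

```text
clock: 11.7
tcp_pos: [440.3, 42.9, 128.6]
tool_rot: [[0.995, -0.002, -0.101], [0.101, 0.0, 0.995], [-0.002, -1.0, 0.0]]
force: [0.3, -0.0, -7.9]
finger_gap: 0.549
```

```bash
python3 -c "
from plan import *
print(cad(0,60),cad(0,-60))
plan(*cad(0,60),130,np.degrees(TH))
"
```

```text
[457.4682063  366.89604229] [469.5317937  247.50395771]
t11.70 tcp [440.3  42.9 128.6] head 5.78 gap 0.549(51.6mm) F [ 0.3 -0.  -7.9]
pure turn total [-0.0004  0.0002 -0.002 ]
shift in tool axes, total/400, BEFORE turn [ 0.1242 -0.0035  0.8015] AFTER turn [ 0.1241 -0.0036  0.8015] mm [ 17.2 324.    1.4]
```

Request:
apply_moves --rows "0 0 0 0.005 0 0.03 -1; 0 0 0 0.01 0 0.06 -1; 0 0 0 0.015 0 0.1 -1; 0 0 0 0.015 0 0.1 -1; 0 0 0 0.015 0 0.1 -1; 0 0 0 0.015 0 0.1 -1; 0 0 0 0.015 0 0.1 -1; 0 0 0 0.015 0 0.1 -1; 0 0 0 0.013 0 0.08 -1; 0 0 0 0.006 0 0.0315 -1"

```text
clock: 12.95
tcp_pos: [456.4, 368.7, 127.1]
tool_rot: [[0.995, -0.004, -0.103], [0.103, -0.002, 0.995], [-0.004, -1.0, -0.001]]
force: [-1.0, -0.1, -6.6]
finger_gap: 0.543
```

Request:
apply_moves --rows "0 0 0 0 0 0 -1; 0 0 0 0 0 0 -1"

```text
clock: 13.2
tcp_pos: [457.8, 365.8, 128.9]
tool_rot: [[0.995, -0.001, -0.1], [0.1, -0.001, 0.995], [-0.001, -1.0, -0.001]]
force: [-0.4, 1.0, -6.9]
finger_gap: 0.55
```

```bash
python3 -c "
from plan import *
c=cam('scene');save(c,'s9.png',(325,60,445,200),4)
c=cam('top');save(c,'t9.png',(135,150,285,265),5)
plan(*cad(0,60),24,np.degrees(TH))
"
```

```text
t13.30 tcp [458.1 365.7 129.5] head 5.70 gap 0.551(51.8mm) F [ 0.  -1.  -6.1]
pure turn total [ 0.0006 -0.0016 -0.0003]
shift in tool axes, total/400, BEFORE turn [-0.0013  0.2636  0.0032] AFTER turn [-0.0014  0.2636  0.003 ] mm [  -0.7    1.1 -105.5]
```

View pics/s9.png

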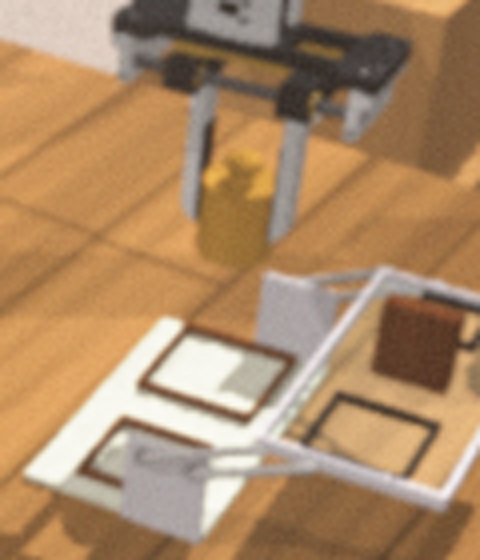

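View pics/t9.png

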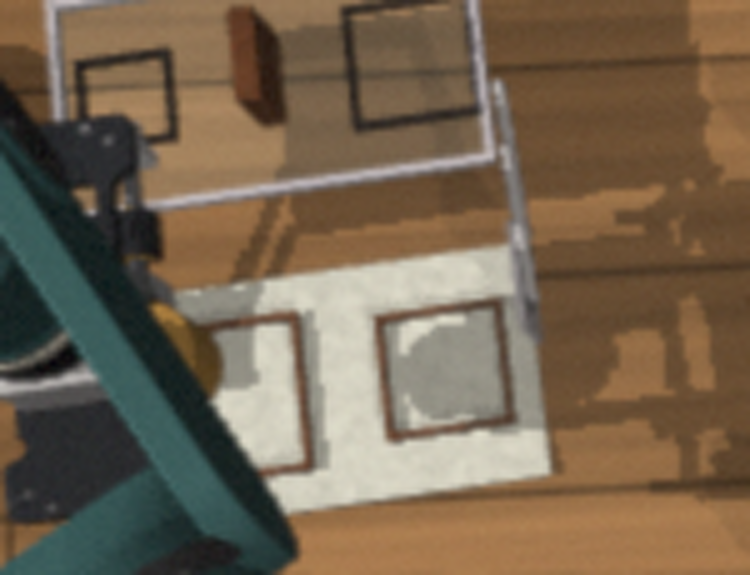

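Request:
apply_moves --rows "0 0 0 0 0.04 0.001 -1; 0 0 0 0 0.07 0.001 -1; 0 0 0 0 0.07 0 -1; 0 0 0 0 0.05 0 -1; 0 0 0 0 0.025 0 -1; 0 0 0 0 0 0 -1; 0 0 0 0 0 0 -1"

```text
clock: 14.18
tcp_pos: [458.7, 368.1, 28.6]
tool_rot: [[0.995, 0.002, -0.1], [0.1, 0.001, 0.995], [0.002, -1.0, 0.001]]
force: [0.8, -0.0, -6.4]
finger_gap: 0.548
```

```bash
python3 -c "
from plan import *
c=cam('scene');save(c,'s10.png',(325,60,445,200),4)
plan(*cad(0,60),23.3,np.degrees(TH))
"
```

```text
t14.22 tcp [458.9 368.2  28.9] head 5.77 gap 0.546(51.3mm) F [-0.7 -0.1 -6.3]
pure turn total [-0.0017 -0.      0.0031]
shift in tool axes, total/400, BEFORE turn [-0.0038  0.014  -0.0029] AFTER turn [-0.0038  0.014  -0.0029] mm [-1.4 -1.3 -5.6]
```

View pics/s10.png

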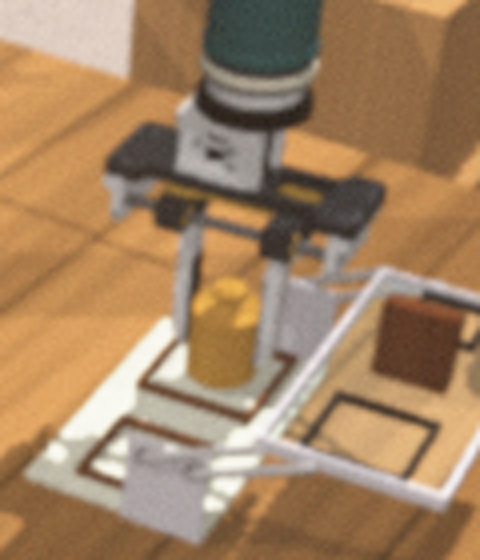

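Request:
apply_moves --rows "0 0 0 -0.002 0.004 -0.0015 -1; 0 0 0 -0.001 0.004 -0.001 -1; 0 0 0 0 0.004 0 -1; 0 0 0 0 0 0 -1; 0 0 0 0 0 0 -1"

```text
clock: 14.85
tcp_pos: [456.9, 366.6, 23.1]
tool_rot: [[0.995, 0.0, -0.101], [0.101, 0.0, 0.995], [0.0, -1.0, 0.0]]
force: [-1.4, -0.3, -3.7]
finger_gap: 0.546
```

Request:
apply_moves --rows "0 0 0 0 0.001 0 -1; 0 0 0 0 0 0 0.4; 0 0 0 0 0 0 0.4; 0 0 0 0 0 0 0.4; 0 0 0 0 -0.04 0 0.4; 0 0 0 0 -0.08 0 0.4; 0 0 0 0 -0.12 0 0.4; 0 0 0 0 -0.12 0 0.4; 0 0 0 0 0 0 0.4"

```text
clock: 15.98
tcp_pos: [459.6, 368.4, 173.8]
tool_rot: [[0.995, 0.011, -0.101], [0.101, 0.007, 0.995], [0.012, -1.0, 0.006]]
force: [-0.2, -0.0, 0.0]
finger_gap: 0.698
```

```bash
python3 -c "
from plan import *
c=cam('scene');save(c,'s11.png',(325,60,445,200),4)
plan(689,-53.5,165,np.degrees(TH))
"
```

```text
t16.02 tcp [458.3 367.5 170.4] head 5.78 gap 0.701(65.9mm) F [-0.6 -0.6 -0.8]
pure turn total [-0.0044  0.0002  0.0083]
shift in tool axes, total/400, BEFORE turn [ 0.4678  0.0126 -1.1053] AFTER turn [ 0.468   0.0134 -1.1052] mm [ 230.7 -421.    -5.4]
```

View pics/s11.png

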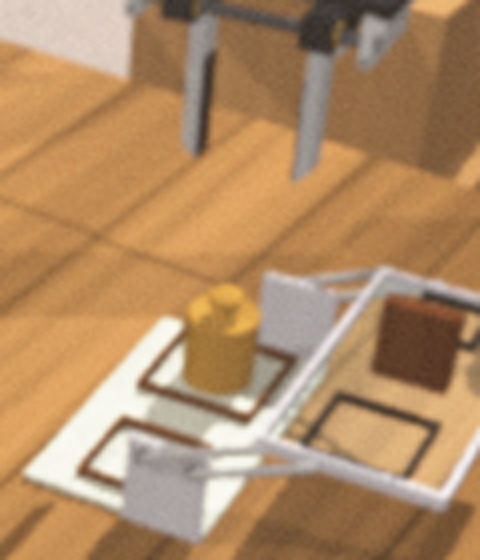

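Request:
apply_moves --rows "0 0 0 0.0468 0 -0.1105 0.4; 0 0 0 0.0468 0 -0.1105 0.4; 0 0 0 0.0468 0 -0.1105 0.4; 0 0 0 0.0468 0 -0.1105 0.4; 0 0 0 0.0468 0 -0.1105 0.4; 0 0 0 0.0468 0 -0.1105 0.4; 0 0 0 0.0468 0 -0.1105 0.4; 0 0 0 0.0468 0 -0.1105 0.4; 0 0 0 0.0468 0 -0.1105 0.4; 0 0 0 0.0468 0 -0.1105 0.4"

```text
clock: 17.27
tcp_pos: [687.3, -55.6, 164.3]
tool_rot: [[0.995, -0.003, -0.101], [0.101, 0.001, 0.995], [-0.003, -1.0, 0.001]]
force: [0.7, 0.3, 0.5]
finger_gap: 0.698
```

Request:
apply_moves --rows "0 0 0 0 0.04 0 0.4; 0 0 0 0 0.04 0 0.4; 0 0 0 0 0 0 0.4; 0 0 0 0 0 0 0.4"

```text
clock: 17.77
tcp_pos: [687.2, -53.0, 134.4]
tool_rot: [[0.995, -0.0, -0.102], [0.102, 0.0, 0.995], [-0.0, -1.0, 0.0]]
force: [-0.1, -0.6, 1.2]
finger_gap: 0.702
```

```bash
python3 -c "
from plan import *
c=cam('scene');save(c,'s12.png',(310,140,450,320),4)
plan(689,-53.5,14.5,np.degrees(TH))
"
```

```text
t17.82 tcp [687.6 -53.2 135.1] head 5.86 gap 0.701(65.9mm) F [-0.4  0.2  0.2]
pure turn total [0.0001 0.0021 0.0013]
shift in tool axes, total/400, BEFORE turn [ 0.0031  0.3015 -0.001 ] AFTER turn [ 0.0034  0.3015 -0.0011] mm [   1.4   -0.3 -120.6]
```

View pics/s12.png

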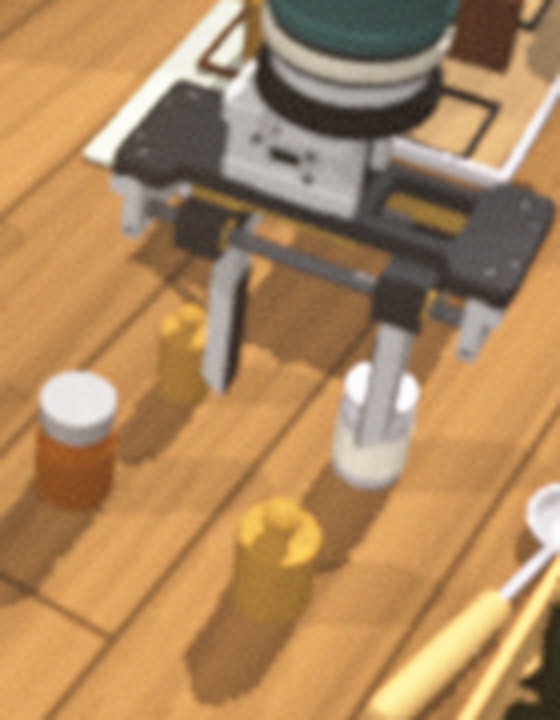

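```bash
python3 -c "
from h import *
import pickle
for n in ('scene','top'):
    P=cloud(pickle.load(open(n+'0.pkl','rb'))).reshape(-1,3)
    m=(P[:,0]>715)&(P[:,0]<800)&(abs(P[:,1]+53)<70)&(P[:,2]<300)
    q=P[m]
    for a in range(715,800,10):
        z=q[(q[:,0]>=a)&(q[:,0]<a+10)][:,2]
        print(n,a,len(z),np.percentile(z,[50,95,99]).round() if len(z) else '')
"
```

```text
scene 715 268 [-0.  2.  2.]
scene 725 276 [-0.  2.  3.]
scene 735 278 [-0.  2.  3.]
scene 745 286 [-0.  2.  3.]
scene 755 278 [-0.  2.  2.]
scene 765 249 [ 0. 19. 20.]
scene 775 282 [16. 21. 22.]
scene 785 355 [ 9. 19. 21.]
scene 795 172 [ 0. 15. 17.]
top 715 133 [-0.  4.  6.]
top 725 156 [-0.  5.  7.]
top 735 161 [0. 5. 7.]
top 745 157 [1. 5. 7.]
top 755 165 [ 0.  5. 13.]
top 765 213 [ 3. 21. 22.]
top 775 175 [15. 22. 23.]
top 785 108 [ 4. 21. 23.]
top 795 49 [0. 4. 6.]
```

Clear. Descending on weight 2.

Request:
apply_moves --rows "0 0 0 0.003 0.09 -0.001 0.4; 0 0 0 0 0.09 0 0.4; 0 0 0 0 0.07 0 0.4; 0 0 0 0 0.035 0 0.4; 0 0 0 0 0.016 0 0.4; 0 0 0 0 0 0 0.4; 0 0 0 0 0 0 0.4"

```text
clock: 18.7
tcp_pos: [689.9, -54.8, 15.6]
tool_rot: [[0.995, 0.003, -0.101], [0.101, -0.0, 0.995], [0.003, -1.0, -0.001]]
force: [0.1, 0.4, -0.5]
finger_gap: 0.698
```

```bash
python3 -c "
from plan import *
c=cam('scene');save(c,'s13.png',(310,140,450,320),4)
plan(689,-53.5,14.5,np.degrees(TH))
"
```

```text
t18.75 tcp [689.8 -54.8  15.5] head 5.78 gap 0.697(65.5mm) F [ 0.  -0.7 -0.2]
pure turn total [0.0008 0.0002 0.0033]
shift in tool axes, total/400, BEFORE turn [-0.0017  0.0025  0.0034] AFTER turn [-0.0017  0.0025  0.0034] mm [-0.8  1.3 -1. ]
```

View pics/s13.png

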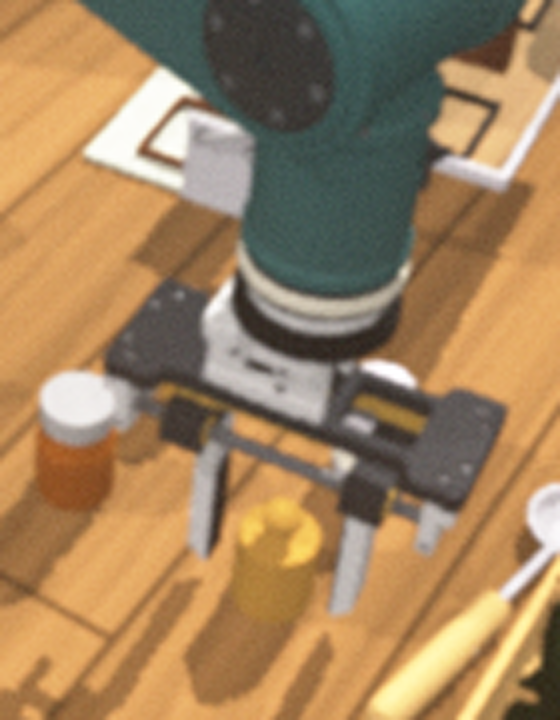

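Request:
apply_moves --rows "0 0 0 -0.001 0.002 0.003 -1; 0 0 0 0 0 0 -1; 0 0 0 0 0 0 -1; 0 0 0 0 0 0 -1; 0 0 0 0 0 0 -1; 0 0 0 0 0 0 -1" --squeeze 35

```text
clock: 19.5
tcp_pos: [688.8, -53.4, 13.3]
tool_rot: [[0.995, 0.001, -0.101], [0.101, 0.0, 0.995], [0.001, -1.0, 0.0]]
force: [2.3, 0.8, 0.0]
finger_gap: 0.443
```

Request:
apply_moves --rows "0 0 0 0 -0.03 0 -1; 0 0 0 0 -0.07 0 -1; 0 0 0 0 -0.1 0 -1; 0 0 0 0 -0.1 0 -1; 0 0 0 0 -0.06 0 -1; 0 0 0 0 -0.03 0 -1; 0 0 0 0 0 0 -1"

```text
clock: 20.38
tcp_pos: [688.2, -53.5, 169.3]
tool_rot: [[0.995, -0.0, -0.101], [0.101, -0.0, 0.995], [-0.0, -1.0, -0.0]]
force: [-0.4, 0.3, -4.5]
finger_gap: 0.442
```

```bash
python3 -c "
from plan import *
plan(*cad(0,-60),165,np.degrees(TH))
"
```

```text
t20.38 tcp [688.2 -53.5 169.3] head 5.78 gap 0.442(41.6mm) F [-0.4  0.3 -4.5]
pure turn total [ 0.0001  0.0001 -0.0001]
shift in tool axes, total/400, BEFORE turn [-0.4681  0.0107  0.8038] AFTER turn [-0.4682  0.0107  0.8037] mm [-218.6  301.    -4.3]
```

Request:
apply_moves --rows "0 0 0 -0.02 0 0.034 -1; 0 0 0 -0.045 0 0.077 -1; 0 0 0 -0.06 0 0.103 -1; 0 0 0 -0.06 0 0.103 -1; 0 0 0 -0.06 0 0.103 -1; 0 0 0 -0.06 0 0.103 -1; 0 0 0 -0.06 0 0.103 -1; 0 0 0 -0.053 0 0.092 -1; 0 0 0 -0.035 0.005 0.06 -1; 0 0 0 -0.0152 0.005 0.0258 -1"

```text
clock: 21.62
tcp_pos: [467.1, 248.7, 163.7]
tool_rot: [[0.995, -0.003, -0.103], [0.103, -0.001, 0.995], [-0.003, -1.0, -0.0]]
force: [0.2, 0.0, -3.4]
finger_gap: 0.442
```

Request:
apply_moves --rows "0 0 0 0 0.04 0 -1; 0 0 0 0 0.08 0 -1; 0 0 0 0 0.08 0 -1; 0 0 0 0 0.08 0 -1; 0 0 0 0 0.04 0 -1; 0 0 0 0 0 0 -1; 0 0 0 0 0 0 -1"

```text
clock: 22.5
tcp_pos: [470.8, 247.7, 38.3]
tool_rot: [[0.995, 0.002, -0.1], [0.1, 0.001, 0.995], [0.002, -1.0, 0.001]]
force: [1.0, 0.7, -3.1]
finger_gap: 0.442
```

```bash
python3 -c "
from plan import *
c=cam('scene');save(c,'s14.png',(325,60,445,200),4)
plan(*cad(0,-60),18.7,np.degrees(TH))
"
```

```text
t22.55 tcp [471.  247.9  38.7] head 5.76 gap 0.441(41.5mm) F [-0.2 -0.3 -3.8]
pure turn total [-0.0011 -0.0002  0.0041]
shift in tool axes, total/400, BEFORE turn [-0.004   0.0501 -0.0006] AFTER turn [-0.0038  0.0501 -0.0005] mm [ -1.5  -0.4 -20. ]
```

View pics/s14.png

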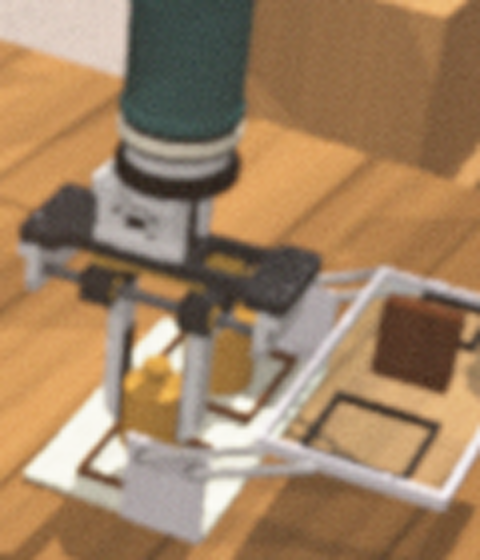

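Request:
apply_moves --rows "0 0 0 -0.002 0.02 0 -1; 0 0 0 -0.001 0.015 0 -1; 0 0 0 0 0.007 0 -1; 0 0 0 0 0.005 0 -1; 0 0 0 0 0 0 -1; 0 0 0 0 0 0 -1"

```text
clock: 23.3
tcp_pos: [468.5, 247.5, 18.3]
tool_rot: [[0.995, 0.0, -0.101], [0.101, 0.0, 0.995], [0.0, -1.0, 0.0]]
force: [0.5, -0.2, -3.4]
finger_gap: 0.444
```

Request:
apply_moves --rows "0 0 0 0 0.003 0 -1; 0 0 0 0 0 0 -1; 0 0 0 0 0 0 -1"

```text
clock: 23.68
tcp_pos: [468.6, 247.6, 18.2]
tool_rot: [[0.995, 0.001, -0.101], [0.101, 0.0, 0.995], [0.001, -1.0, 0.0]]
force: [-2.4, -1.0, 6.1]
finger_gap: 0.444
```

Seated (force flipped to +6 N). Release and lift.

Request:
apply_moves --rows "0 0 0 0 -0.001 0 -1; 0 0 0 0 0 0 0.2; 0 0 0 0 0 0 0.2; 0 0 0 0 0 0 0.2; 0 0 0 0 -0.04 0 0.2; 0 0 0 0 -0.08 0 0.2; 0 0 0 0 -0.12 0 0.2; 0 0 0 0 -0.14 0 0.2; 0 0 0 0 -0.03 0 1; 0 0 0 0 0 0 1"

```text
clock: 24.92
tcp_pos: [469.0, 247.7, 182.8]
tool_rot: [[0.995, 0.003, -0.101], [0.101, 0.001, 0.995], [0.003, -1.0, 0.001]]
force: [-0.9, -1.0, -0.4]
finger_gap: 0.777
```

```bash
python3 -c "
from plan import *
c=cam('scene');save(c,'s15.png',(325,60,445,200),4)
plan(612.5,322.5,185,np.degrees(TH)+90)
"
```

```text
t24.98 tcp [468.1 247.3 180.8] head 5.78 gap 0.817(76.8mm) F [-0.1  0.1 -0.1]
pure turn total [-6.0000e-04 -1.9998e+00 -1.0000e-03]
shift in tool axes, total/400, BEFORE turn [ 0.3782 -0.0108  0.1508] AFTER turn [ 0.1508 -0.0104 -0.3782] mm [144.4  75.2   4.2]
```

View pics/s15.png

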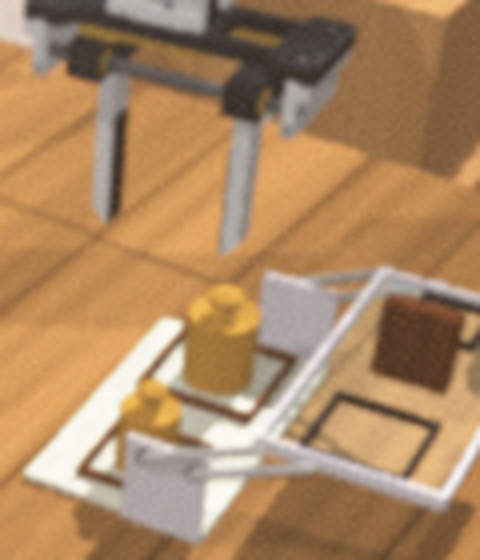

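Request:
apply_moves --rows "0 -0.2222 0 0 0 0 1; 0 -0.2222 0 0 0 0 1; 0 -0.2222 0 0 0 0 1; 0 -0.2222 0 0 0 0 1; 0 -0.2222 0 0 0 0 1; 0 -0.2222 0 0 0 0 1; 0 -0.2222 0 0 0 0 1; 0 -0.2222 0 0 0 0 1; 0 -0.2222 0 0 0 0 1"

```text
clock: 26.1
tcp_pos: [467.0, 246.9, 178.3]
tool_rot: [[-0.106, -0.005, -0.994], [0.994, -0.002, -0.106], [-0.002, -1.0, 0.006]]
force: [-0.6, 0.6, 0.5]
finger_gap: 0.998
```

Request:
apply_moves --rows "0 0 0 0.03 0 -0.075 1; 0 0 0 0.04 0 -0.1 1; 0 0 0 0.04 0 -0.1 1; 0 0 0 0.03 0 -0.075 1; 0 0 0 0.011 0 -0.028 1; 0 0 0 0 0 0 1; 0 0 0 0 0 0 1"

```text
clock: 26.98
tcp_pos: [611.8, 322.3, 179.7]
tool_rot: [[-0.101, -0.003, -0.995], [0.995, -0.001, -0.101], [-0.001, -1.0, 0.003]]
force: [0.7, -0.4, 0.1]
finger_gap: 1.0
```

```bash
python3 -c "
from plan import *
plan(612.5,322.5,112,np.degrees(TH)+90)
"
```

```text
t26.98 tcp [611.8 322.3 179.7] head 95.77 gap 1.000(94.0mm) F [ 0.7 -0.4  0.1]
pure turn total [-0.004   0.     -0.0012]
shift in tool axes, total/400, BEFORE turn [ 0.0005  0.1692 -0.0024] AFTER turn [ 0.0004  0.1692 -0.0018] mm [  0.7   0.2 -67.7]
```

Request:
apply_moves --rows "0 0 0 0 0.07 -0.001 1; 0 0 0 0 0.06 -0.001 1; 0 0 0 0 0.039 0 1; 0 0 0 0 0 0 -1; 0 0 0 0 0 0 -1; 0 0 0 0 0 0 -1; 0 0 0 0 0 0 -1; 0 0 0 0 0 0 -1; 0 0 0 0 0 0 -1; 0 0 0 0 0 0 -1" --squeeze 25

```text
clock: 28.22
tcp_pos: [613.6, 322.8, 113.9]
tool_rot: [[-0.101, -0.0, -0.995], [0.995, 0.0, -0.101], [0.0, -1.0, 0.0]]
force: [0.3, -0.2, 0.2]
finger_gap: 0.291
```

Request:
apply_moves --rows "0 0 0 0 0 0 -1; 0 0 0 0 0 0 -1; 0 0 0 0 0 0 -1; 0 0 0 0 0 0 -1"

```text
clock: 28.72
tcp_pos: [613.6, 322.7, 113.8]
tool_rot: [[-0.1, -0.0, -0.995], [0.995, -0.0, -0.1], [-0.0, -1.0, 0.0]]
force: [0.9, 0.3, 0.7]
finger_gap: 0.151
```

```bash
python3 -c "
from plan import *
o=state()
c=cam('scene');save(c,'s16.png',(325,40,445,200),4)
qs=np.linspace(2.27,0,14)
p=np.c_[75.2-83*np.cos(qs+.436),83*np.sin(qs+.436)-35.1]
d=np.diff(p,axis=0)/400
for r in d: print('0 0 0 0 %.4f %.4f -1;'%(-r[1],-r[0]),end=' ')
"
```

```text
t28.73 tcp [613.6 322.7 113.8] head 95.76 gap 0.151(14.2mm) F [0.9 0.3 0.7]
0 0 0 0 -0.0314 0.0181 -1; 0 0 0 0 -0.0277 0.0232 -1; 0 0 0 0 -0.0233 0.0277 -1; 0 0 0 0 -0.0181 0.0313 -1; 0 0 0 0 -0.0124 0.0340 -1; 0 0 0 0 -0.0063 0.0356 -1; 0 0 0 0 -0.0000 0.0362 -1; 0 0 0 0 0.0063 0.0356 -1; 0 0 0 0 0.0124 0.0340 -1; 0 0 0 0 0.0181 0.0313 -1; 0 0 0 0 0.0233 0.0277 -1; 0 0 0 0 0.0277 0.0233 -1; 0 0 0 0 0.0313 0.0181 -1;
```

View pics/s16.png

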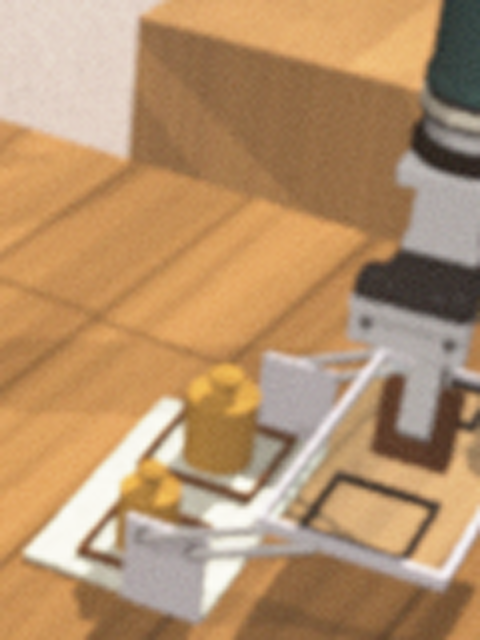

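Request:
apply_moves --rows "0 0 0 0 -0.0314 0.0181 -1; 0 0 0 0 -0.0277 0.0232 -1; 0 0 0 0 -0.0233 0.0277 -1; 0 0 0 0 -0.0181 0.0313 -1; 0 0 0 0 -0.0124 0.034 -1; 0 0 0 0 -0.0063 0.0356 -1; 0 0 0 0 0 0.0362 -1"

```text
clock: 29.65
tcp_pos: [532.9, 314.8, 161.7]
tool_rot: [[-0.1, 0.004, -0.995], [0.995, 0.001, -0.1], [0.001, -1.0, -0.004]]
force: [6.1, 2.2, -4.6]
finger_gap: 0.15
```

Request:
apply_moves --rows "0 0 0 0 0.0063 0.0356 -1; 0 0 0 0 0.0124 0.034 -1; 0 0 0 0 0.0181 0.0313 -1; 0 0 0 0 0.0233 0.0277 -1; 0 0 0 0 0.0277 0.0233 -1"

```text
clock: 30.28
tcp_pos: [471.8, 308.9, 127.5]
tool_rot: [[-0.1, 0.003, -0.995], [0.995, 0.002, -0.1], [0.001, -1.0, -0.004]]
force: [3.6, 1.3, 1.3]
finger_gap: 0.151
```

Request:
apply_moves --rows "0 0 0 0 0.0156 0.0095 -1; 0 0 0 0 0.0157 0.0086 -1; 0 0 0 0 0 0 -1; 0 0 0 0 0 0 -1"

```text
clock: 30.78
tcp_pos: [463.8, 308.1, 113.8]
tool_rot: [[-0.101, -0.0, -0.995], [0.995, 0.001, -0.101], [0.001, -1.0, 0.0]]
force: [0.5, 2.5, 0.7]
finger_gap: 0.148
```

Request:
apply_moves --rows "0 0 0 0 0.006 0.003 -1; 0 0 0 0 0.005 0.003 -1; 0 0 0 0 0 0 -1"

```text
clock: 31.15
tcp_pos: [463.9, 308.1, 113.6]
tool_rot: [[-0.1, 0.007, -0.995], [0.995, 0.003, -0.1], [0.002, -1.0, -0.007]]
force: [1.0, 1.2, 11.9]
finger_gap: 0.149
```

Request:
apply_moves --rows "0 0 0 0 0.005 0.003 -1; 0 0 0 0 0.003 0.002 -1; 0 0 0 0 0 0 -1"

```text
clock: 31.52
tcp_pos: [464.0, 308.2, 113.4]
tool_rot: [[-0.1, 0.013, -0.995], [0.995, 0.004, -0.1], [0.003, -1.0, -0.013]]
force: [1.9, 0.2, 20.0]
finger_gap: 0.145
```

Request:
apply_moves --rows "0 0 0 0 -0.012 -0.006 -1; 0 0 0 0 0 0 1; 0 0 0 0 0 0 1; 0 0 0 0 0 0 1; 0 0 0 0 0 0 1; 0 0 0 0 0 0 1; 0 0 0 0 -0.05 0 1; 0 0 0 0 -0.1 0 1; 0 0 0 0 -0.1 0 1; 0 0 0 0 0 0 1"

```text
clock: 32.78
tcp_pos: [463.7, 308.5, 215.6]
tool_rot: [[-0.101, 0.008, -0.995], [0.995, 0.004, -0.101], [0.003, -1.0, -0.008]]
force: [-0.4, 0.3, -0.6]
finger_gap: 1.001
```

```bash
python3 -c "
from plan import *
c=cam('scene');save(c,'s17.png',(325,60,445,200),4)
plan(575,48,150,np.degrees(TH))
"
```

```text
t32.83 tcp [462.7 307.9 212.8] head 95.77 gap 0.999(93.9mm) F [-0.  -0.5 -0.9]
pure turn total [0.0021 2.     0.005 ]
shift in tool axes, total/400, BEFORE turn [-0.6749  0.1568 -0.2135] AFTER turn [ 0.2141  0.157  -0.6747] mm [ 112.3 -259.9  -62.8]
```

View pics/s17.png

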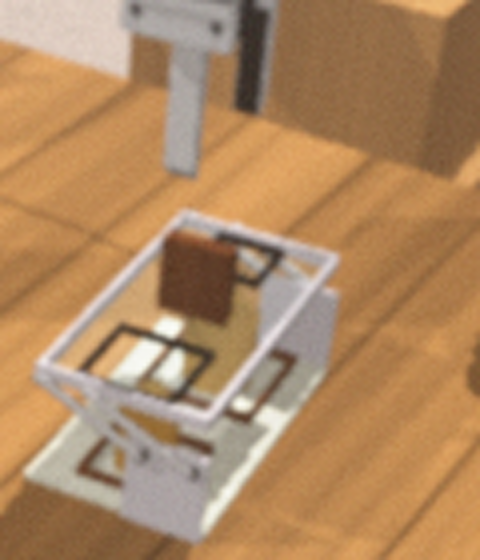

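Request:
apply_moves --rows "0 0.2222 0 0 0 0 0.2; 0 0.2222 0 0 0 0 0.2; 0 0.2222 0 0 0 0 0.2; 0 0.2222 0 0 0 0 0.2; 0 0.2222 0 0 0 0 0.2; 0 0.2222 0 0 0 0 0.2; 0 0.2222 0 0 0 0 0.2; 0 0.2222 0 0 0 0 0.2; 0 0.2224 0 0 0 0 0.2"

```text
clock: 33.95
tcp_pos: [461.0, 307.0, 208.4]
tool_rot: [[0.995, -0.004, -0.095], [0.095, -0.002, 0.995], [-0.004, -1.0, -0.002]]
force: [0.7, -0.1, 0.6]
finger_gap: 0.602
```

Request:
apply_moves --rows "0 0 0 0.03 0 -0.09 0.2; 0 0 0 0.03 0 -0.09 0.2; 0 0 0 0.03 0.02 -0.1 0.2; 0 0 0 0.03 0.02 -0.1 0.2; 0 0 0 0.03 0.03 -0.1 0.2; 0 0 0 0.03 0.04 -0.1 0.2; 0 0 0 0.03 0.04 -0.09 0.2; 0 0 0 0.004 0.007 -0.005 0.2; 0 0 0 0 0 0 0.2; 0 0 0 0 0 0 0.2"

```text
clock: 35.2
tcp_pos: [574.0, 48.6, 148.5]
tool_rot: [[0.995, 0.0, -0.102], [0.102, 0.001, 0.995], [0.0, -1.0, 0.0]]
force: [0.2, 0.3, 0.3]
finger_gap: 0.596
```

```bash
python3 -c "
from fit import *
from plan import *
c=cam('top');save(c,'t18.png',(135,150,285,265),5)
c=cam('scene');save(c,'s18.png',(270,120,400,290),4)
print(fitw(c,3,[575,48]))
plan(575,48,11.5,np.degrees(TH))
"
```

```text
(array([575.02295503,  47.41983912]), np.float64(38.39607843137255), np.int64(332))
t35.30 tcp [574.2  48.6 149. ] head 5.87 gap 0.601(56.5mm) F [0.1 0.1 0.2]
pure turn total [-0.0002  0.0021  0.0015]
shift in tool axes, total/400, BEFORE turn [ 0.0015  0.3438 -0.0017] AFTER turn [ 0.0019  0.3438 -0.0017] mm [   0.8   -0.6 -137.5]
```

View pics/t18.png

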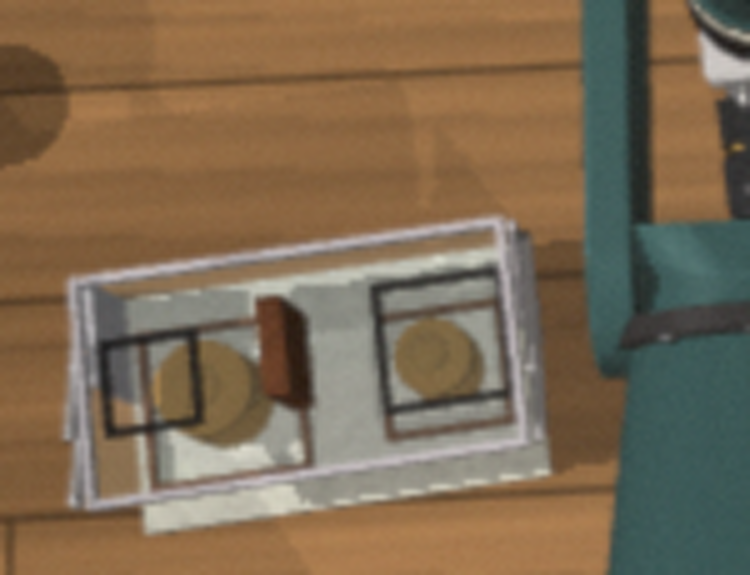

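View pics/s18.png

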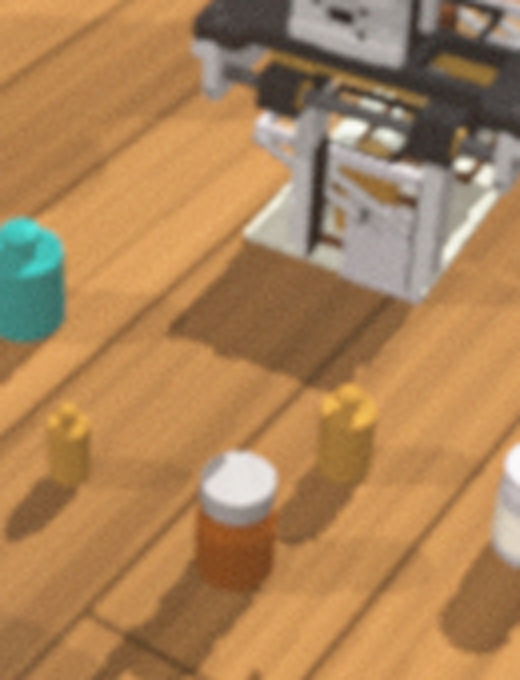

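```bash
python3 - <<'E'
from fit import *
from plan import *
import pickle
T=pickle.load(open('top0.pkl','rb'))
t=lambda a:np.array([(135+(x+.5)/5-.5,150+(y+.5)/5-.5) for x,y in a])
def sq(cy,w): return [(a*w/2,cy+b*w/2) for a,b in((1,1),(1,-1),(-1,1),(-1,-1))]
loc=sq(75,50)+sq(-75,68)
px=t([(100,345),(195,331),(108,437),(203,422),(371,284),(497,267),(386,412),(512,396)])
def res(p):
    c,s=np.cos(TH),np.sin(TH)
    W=[[p[0]+c*a-s*b,p[1]+s*a+c*b,p[2]] for a,b in loc]
    return (proj(T,W)-px).ravel()
r=least_squares(res,[463,307,96]);print(r.x,abs(r.fun).max())
r=least_squares(lambda p:res([p[0],p[1],96]),[463,307]);print(r.x,abs(r.fun).max())
E
```

```text
[464.63401485 312.01599141  75.99883431] 0.6631288263994861
[461.25710489 307.18301236] 1.038746489461687
```

Request:
apply_moves --rows "0 0 0 0.001 0.1 -0.001 0.2; 0 0 0 0 0.1 -0.001 0.2; 0 0 0 0 0.08 0 0.2; 0 0 0 0 0.045 0 0.2; 0 0 0 0 0.019 0 0.2; 0 0 0 0 0 0 0.2; 0 0 0 0 0 0 0.2"

```text
clock: 36.17
tcp_pos: [576.0, 46.8, 12.4]
tool_rot: [[0.995, 0.003, -0.101], [0.101, 0.0, 0.995], [0.003, -1.0, -0.0]]
force: [-0.5, -0.1, -0.5]
finger_gap: 0.601
```

```bash
python3 -c "
from plan import *
c=cam('scene');save(c,'s19.png',(270,120,400,290),4)
plan(575,48,11.5,np.degrees(TH))
"
```

```text
t36.23 tcp [575.9  46.7  12.3] head 5.76 gap 0.598(56.2mm) F [0.2 0.3 0.2]
pure turn total [ 0.0003 -0.0001  0.0037]
shift in tool axes, total/400, BEFORE turn [-0.0019  0.002   0.0034] AFTER turn [-0.0019  0.002   0.0034] mm [-0.9  1.3 -0.8]
```

View pics/s19.png

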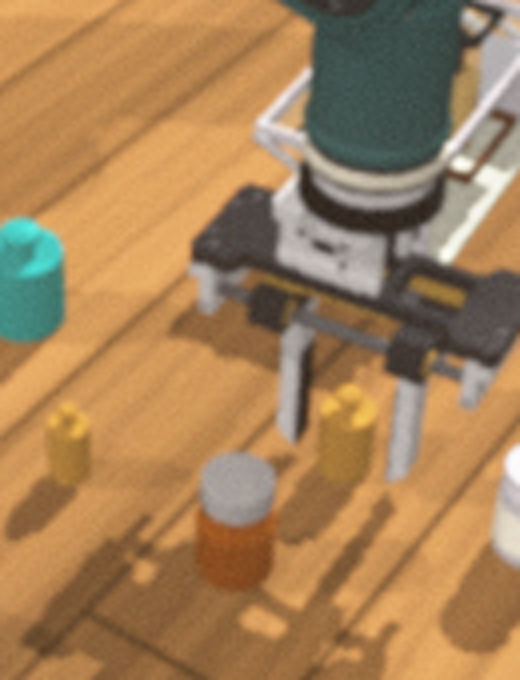

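Request:
apply_moves --rows "0 0 0 -0.001 0.001 0.003 -1; 0 0 0 0 0 0 -1; 0 0 0 0 0 0 -1; 0 0 0 0 0 0 -1; 0 0 0 0 0 0 -1; 0 0 0 0 0 0 -1" --squeeze 25

```text
clock: 36.98
tcp_pos: [574.4, 47.9, 10.5]
tool_rot: [[0.995, 0.0, -0.101], [0.101, 0.0, 0.995], [0.0, -1.0, 0.0]]
force: [0.1, 1.2, 0.8]
finger_gap: 0.337
```

Request:
apply_moves --rows "0 0 0 0 -0.04 0 -1; 0 0 0 0 -0.09 0 -1; 0 0 0 0 -0.12 0 -1; 0 0 0 0 -0.12 0 -1; 0 0 0 0 -0.08 0 -1; 0 0 0 0 -0.03 0 -1; 0 0 0 0 0 0 -1"

```text
clock: 37.85
tcp_pos: [574.2, 47.8, 202.5]
tool_rot: [[0.995, 0.0, -0.1], [0.1, 0.0, 0.995], [0.0, -1.0, 0.0]]
force: [-0.6, 0.1, -2.8]
finger_gap: 0.336
```

```bash
python3 -c "
from plan import *
print(cad(-1,-75),cad(-1,75))
plan(*cad(-1,-75),200,np.degrees(TH))
"
```

```text
[470.04480809 232.47941725] [454.96532383 381.71952296]
t37.85 tcp [574.2  47.8 202.5] head 5.77 gap 0.336(31.6mm) F [-0.6  0.1 -2.8]
pure turn total [-0.     -0.0001  0.0005]
shift in tool axes, total/400, BEFORE turn [-0.2126  0.0061  0.4854] AFTER turn [-0.2126  0.0062  0.4855] mm [-104.1  184.6   -2.5]
```

Request:
apply_moves --rows "0 0 0 -0.02 0 0.045 -1; 0 0 0 -0.04 0 0.09 -1; 0 0 0 -0.045 0 0.105 -1; 0 0 0 -0.045 0 0.105 -1; 0 0 0 -0.04 0.01 0.09 -1; 0 0 0 -0.0226 0.04 0.0504 -1; 0 0 0 0 0.06 0 -1; 0 0 0 0 0.07 0 -1; 0 0 0 0 0.03 0 -1; 0 0 0 0 0 0 -1"

```text
clock: 39.1
tcp_pos: [468.4, 232.5, 116.5]
tool_rot: [[0.995, -0.004, -0.101], [0.101, -0.001, 0.995], [-0.004, -1.0, -0.001]]
force: [0.3, -0.2, -2.0]
finger_gap: 0.333
```

```bash
python3 -c "
from plan import *
c=cam('scene');save(c,'s20.png',(325,60,445,200),4)
plan(*cad(-1,-75),102,np.degrees(TH))
"
```

```text
t39.15 tcp [469.5 232.7 118. ] head 5.78 gap 0.339(31.9mm) F [ 0.3  0.1 -2.6]
pure turn total [ 0.      0.0002 -0.0015]
shift in tool axes, total/400, BEFORE turn [ 0.0013  0.0399 -0.0006] AFTER turn [ 0.0012  0.0399 -0.0006] mm [  0.5  -0.2 -16. ]
```

View pics/s20.png

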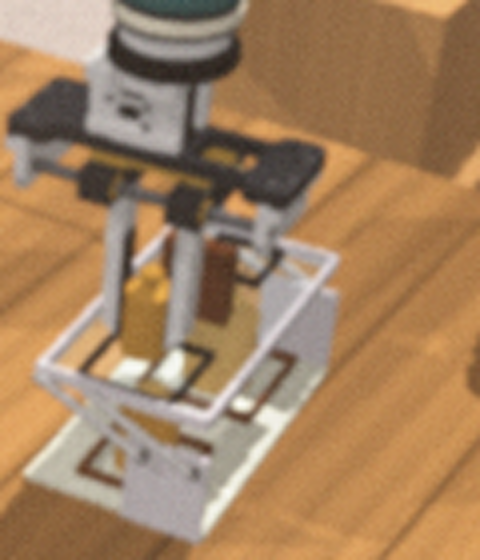

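Request:
apply_moves --rows "0 0 0 0 0.016 0 -1; 0 0 0 0 0.012 0 -1; 0 0 0 0 0.006 0 -1; 0 0 0 0 0.003 0 -1; 0 0 0 0 0 0 -1; 0 0 0 0 0 0 -1"

```text
clock: 39.9
tcp_pos: [470.2, 232.5, 103.7]
tool_rot: [[0.995, 0.0, -0.1], [0.1, 0.0, 0.995], [0.0, -1.0, 0.0]]
force: [-0.3, -0.0, -2.6]
finger_gap: 0.337
```

Request:
apply_moves --rows "0 0 0 0 0.003 0 -1; 0 0 0 0 0 0 -1; 0 0 0 0 0 0 -1"

```text
clock: 40.28
tcp_pos: [470.1, 232.5, 102.3]
tool_rot: [[0.995, 0.0, -0.101], [0.101, 0.0, 0.995], [0.0, -1.0, 0.0]]
force: [-0.5, -0.2, -2.9]
finger_gap: 0.333
```

Request:
apply_moves --rows "0 0 0 0 0.002 0 -1; 0 0 0 0 0 0 -1; 0 0 0 0 0 0 -1"

```text
clock: 40.65
tcp_pos: [470.1, 232.5, 101.5]
tool_rot: [[0.995, 0.0, -0.101], [0.101, 0.0, 0.995], [0.0, -1.0, 0.0]]
force: [-0.5, -0.6, -2.7]
finger_gap: 0.337
```

```bash
python3 -c "
from plan import *
c=cam('scene');save(c,'s21.png',(325,60,445,200),4)
state()
"
```

```text
t40.70 tcp [470.  232.5 101.5] head 5.77 gap 0.340(31.9mm) F [ 0.4 -0.4 -2.8]
```

View pics/s21.png

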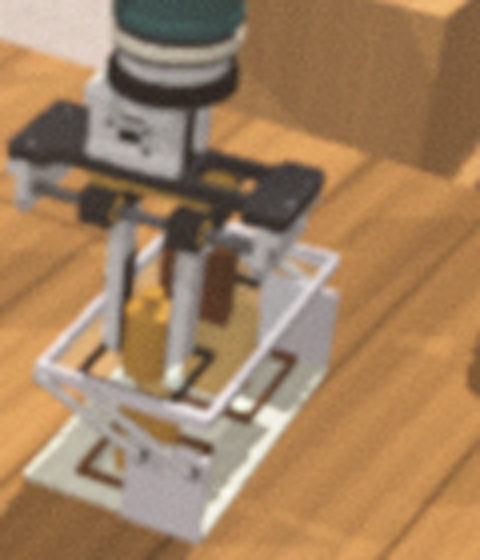

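Request:
apply_moves --rows "0 0 0 0 0.002 0 -1; 0 0 0 0 0 0 -1; 0 0 0 0 0 0 -1"

```text
clock: 41.08
tcp_pos: [470.1, 232.5, 101.4]
tool_rot: [[0.995, 0.0, -0.101], [0.101, 0.0, 0.995], [0.0, -1.0, 0.0]]
force: [-2.7, -0.2, 3.2]
finger_gap: 0.338
```

Contact. Release (opening to ~52 mm) and lift.

Request:
apply_moves --rows "0 0 0 0 -0.001 0 -1; 0 0 0 0 0 0 0; 0 0 0 0 0 0 0; 0 0 0 0 0 0 0; 0 0 0 0 -0.03 0 0; 0 0 0 0 -0.07 0 0; 0 0 0 0 -0.09 0 0; 0 0 0 0 -0.06 0 0; 0 0 0 0 0 0 0; 0 0 0 0 0 0 0"

```text
clock: 42.32
tcp_pos: [469.7, 232.4, 200.3]
tool_rot: [[0.995, -0.001, -0.101], [0.101, -0.0, 0.995], [-0.001, -1.0, -0.0]]
force: [-0.3, 0.1, -0.4]
finger_gap: 0.499
```

```bash
python3 -c "
from plan import *
c=cam('scene');save(c,'s22.png',(325,60,445,200),4)
plan(448,-49.3,110,np.degrees(TH))
"
```

```text
t42.38 tcp [469.4 232.2 199.7] head 5.77 gap 0.500(47.0mm) F [0.4 0.2 0.8]
pure turn total [ 0.0007 -0.     -0.003 ]
shift in tool axes, total/400, BEFORE turn [-0.1235  0.2249 -0.6948] AFTER turn [-0.124   0.2242 -0.6949] mm [ -21.4 -281.5  -89.7]
```

View pics/s22.png

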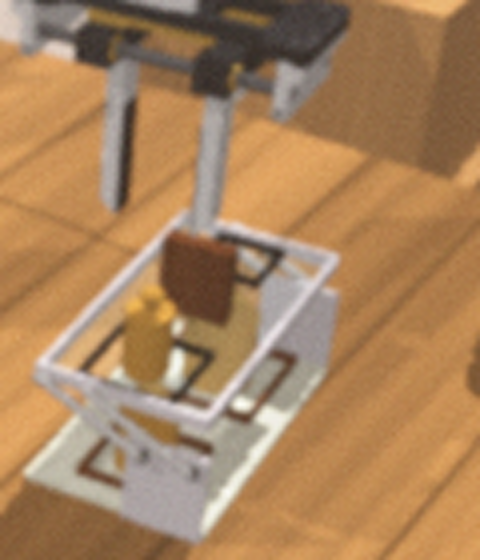

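Request:
apply_moves --rows "0 0 0 -0.015 0 -0.09 0; 0 0 0 -0.018 0 -0.1 0; 0 0 0 -0.018 0 -0.1 0; 0 0 0 -0.018 0.03 -0.1 0; 0 0 0 -0.018 0.05 -0.1 0; 0 0 0 -0.018 0.06 -0.1 0; 0 0 0 -0.014 0.06 -0.08 0; 0 0 0 -0.005 0.024 -0.025 0; 0 0 0 0 0 0 0; 0 0 0 0 0 0 0"

```text
clock: 43.62
tcp_pos: [449.3, -48.2, 112.3]
tool_rot: [[0.995, 0.001, -0.102], [0.102, 0.0, 0.995], [0.001, -1.0, 0.0]]
force: [-0.4, -0.2, -0.3]
finger_gap: 0.502
```

```bash
python3 -c "
from fit import *
from plan import *
c=cam('scene');save(c,'s23.png',(240,150,360,270),5)
print(fitw(c,4,[448,-49]))
plan(448,-49.3,9,np.degrees(TH))
"
```

```text
(array([449.69193181, -49.69786885]), np.float64(21.137254901960784), np.int64(225))
t43.67 tcp [449.5 -48.2 112.6] head 5.86 gap 0.502(47.2mm) F [-0.8  0.9  0.6]
pure turn total [0.0001 0.0019 0.0025]
shift in tool axes, total/400, BEFORE turn [-0.0044  0.2589 -0.0024] AFTER turn [-0.0039  0.2589 -0.0024] mm [  -1.5   -1.1 -103.6]
```

View pics/s23.png

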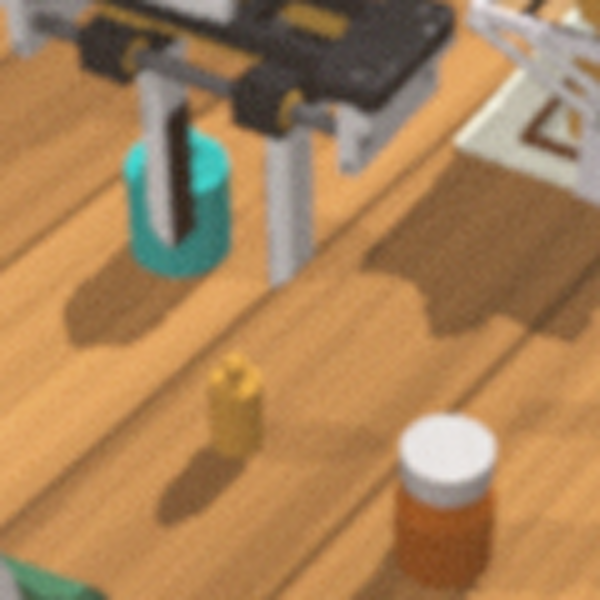

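Request:
apply_moves --rows "0 0 0 -0.001 0.09 -0.002 0; 0 0 0 0 0.09 -0.001 0; 0 0 0 0 0.05 0 0; 0 0 0 0 0.022 0 0; 0 0 0 0 0.004 0 0; 0 0 0 0 0 0 0; 0 0 0 0 0 0 0"

```text
clock: 44.55
tcp_pos: [449.3, -50.4, 10.2]
tool_rot: [[0.995, 0.002, -0.101], [0.101, -0.0, 0.995], [0.002, -1.0, -0.001]]
force: [-0.2, 0.3, 0.6]
finger_gap: 0.503
```

```bash
python3 -c "
from plan import *
c=cam('scene');save(c,'s24.png',(240,150,360,270),5)
plan(448.5,-49.4,9.5,np.degrees(TH))
"
```

```text
t44.60 tcp [449.1 -50.5  10. ] head 5.77 gap 0.503(47.3mm) F [0.3 0.2 0.4]
pure turn total [ 0.0007 -0.      0.0023]
shift in tool axes, total/400, BEFORE turn [-0.0012  0.0013  0.0028] AFTER turn [-0.0012  0.0013  0.0028] mm [-0.6  1.1 -0.5]
```

View pics/s24.png

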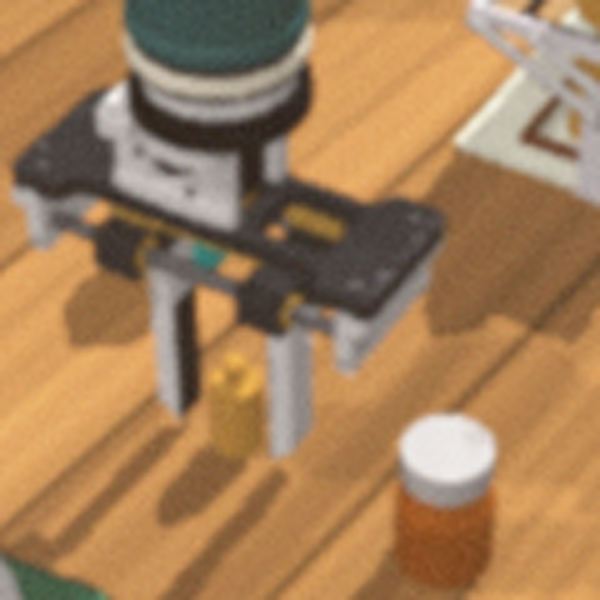

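Request:
apply_moves --rows "0 0 0 -0.001 0 0.0025 -1; 0 0 0 0 0 0 -1; 0 0 0 0 0 0 -1; 0 0 0 0 0 0 -1; 0 0 0 0 0 0 -1; 0 0 0 0 0 0 -1" --squeeze 20

```text
clock: 45.35
tcp_pos: [448.2, -49.4, 9.2]
tool_rot: [[0.995, 0.001, -0.1], [0.1, 0.0, 0.995], [0.001, -1.0, -0.0]]
force: [1.4, 0.3, 0.7]
finger_gap: 0.248
```

Request:
apply_moves --rows "0 0 0 0 -0.04 0 -1; 0 0 0 0 -0.09 0 -1; 0 0 0 0 -0.12 0 -1; 0 0 0 0 -0.12 0 -1; 0 0 0 0 -0.1 0 -1; 0 0 0 0 -0.06 0 -1; 0 0 0 0 0 0 -1"

```text
clock: 46.22
tcp_pos: [448.8, -49.6, 224.0]
tool_rot: [[0.995, 0.005, -0.1], [0.1, -0.001, 0.995], [0.005, -1.0, -0.002]]
force: [-0.5, 0.1, -1.1]
finger_gap: 0.253
```

```bash
python3 -c "
from plan import *
plan(*cad(-1,75),220,np.degrees(TH))
"
```

```text
t46.23 tcp [448.8 -49.6 224. ] head 5.77 gap 0.253(23.8mm) F [-0.5  0.1 -1.1]
pure turn total [ 0.0022 -0.      0.0063]
shift in tool axes, total/400, BEFORE turn [0.1237 0.0087 1.0714] AFTER turn [0.1238 0.01   1.0714] mm [  6.2 431.4  -4. ]
```

Request:
apply_moves --rows "0 0 0 0.006 0 0.05 -1; 0 0 0 0.012 0 0.1 -1; 0 0 0 0.014 0 0.12 -1; 0 0 0 0.014 0 0.12 -1; 0 0 0 0.014 0 0.12 -1; 0 0 0 0.014 0 0.12 -1; 0 0 0 0.014 0 0.12 -1; 0 0 0 0.014 0 0.12 -1; 0 0 0 0.013 0 0.12 -1; 0 0 0 0.0088 0 0.0814 -1"

```text
clock: 47.48
tcp_pos: [452.8, 383.4, 218.6]
tool_rot: [[0.995, -0.004, -0.102], [0.102, -0.002, 0.995], [-0.004, -1.0, -0.002]]
force: [0.5, -0.7, -2.2]
finger_gap: 0.252
```

Request:
apply_moves --rows "0 0 0 0 0.03 0 -1; 0 0 0 0 0.07 0 -1; 0 0 0 0 0.07 0 -1; 0 0 0 0 0.06 0 -1; 0 0 0 0 0.03 0 -1; 0 0 0 0 0 0 -1; 0 0 0 0 0 0 -1"

```text
clock: 48.35
tcp_pos: [454.6, 382.0, 118.2]
tool_rot: [[0.995, 0.002, -0.1], [0.1, 0.001, 0.995], [0.002, -1.0, 0.001]]
force: [0.1, 0.5, -1.7]
finger_gap: 0.252
```

```bash
python3 -c "
from plan import *
c=cam('scene');save(c,'s25.png',(325,60,445,200),4)
plan(*cad(-1,75),101,np.degrees(TH))
"
```

```text
t48.40 tcp [454.8 382.3 118.6] head 5.76 gap 0.250(23.5mm) F [ 0.6  0.  -0.9]
pure turn total [-0.0015 -0.0003  0.0028]
shift in tool axes, total/400, BEFORE turn [ 0.0003  0.0439 -0.0015] AFTER turn [ 0.0004  0.0439 -0.0014] mm [  0.2  -0.5 -17.6]
```

View pics/s25.png

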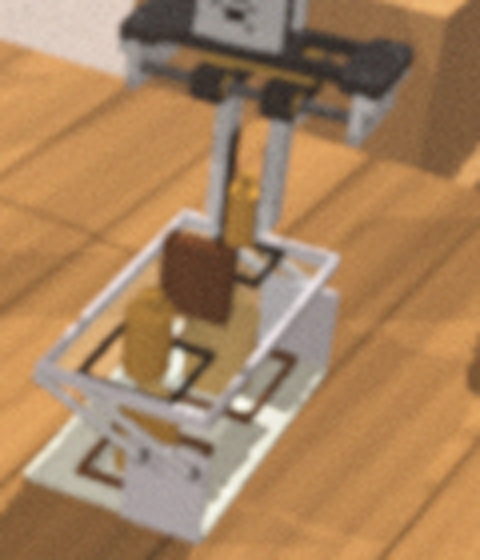

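Request:
apply_moves --rows "0 0 0 0 0.018 -0.001 -1; 0 0 0 0 0.014 0 -1; 0 0 0 0 0.007 0 -1; 0 0 0 0 0.002 0 -1; 0 0 0 0 0 0 -1; 0 0 0 0 0 0 -1"

```text
clock: 49.15
tcp_pos: [454.2, 381.7, 101.0]
tool_rot: [[0.995, 0.0, -0.101], [0.101, 0.0, 0.995], [0.0, -1.0, 0.0]]
force: [0.3, 0.3, -1.4]
finger_gap: 0.251
```

Request:
apply_moves --rows "0 0 0 0 0.002 0 -1; 0 0 0 0 0 0 -1; 0 0 0 0 0 0 -1"

```text
clock: 49.52
tcp_pos: [454.3, 381.7, 100.3]
tool_rot: [[0.995, 0.001, -0.101], [0.101, 0.0, 0.995], [0.001, -1.0, 0.0]]
force: [-0.3, -0.4, 1.4]
finger_gap: 0.251
```

Request:
apply_moves --rows "0 0 0 0 0.0005 0 -0.2; 0 0 0 0 0 0 -0.2; 0 0 0 0 0 0 -0.2; 0 0 0 0 -0.02 0 -0.2; 0 0 0 0 -0.06 0 -0.2; 0 0 0 0 -0.1 0 -0.2; 0 0 0 0 -0.12 0 -0.2; 0 0 0 0 -0.1 0 -0.2; 0 0 0 0 0 0 -0.2"

```text
clock: 50.65
tcp_pos: [455.6, 382.7, 265.4]
tool_rot: [[0.995, 0.008, -0.101], [0.101, 0.006, 0.995], [0.009, -1.0, 0.005]]
force: [0.2, 0.1, 0.8]
finger_gap: 0.397
```

Request:
apply_moves --rows "0 0 0 0 0 -0.12 0; 0 0 0 0 0 -0.12 0; 0 0 0 0 0 -0.12 0; 0 0 0 0 0 -0.12 0; 0 0 0 0 0 -0.12 0; 0 0 0 0 0 -0.12 0; 0 0 0 0 0 -0.12 0; 0 0 0 0 0 0 0"

```text
clock: 51.65
tcp_pos: [487.4, 44.7, 258.0]
tool_rot: [[0.995, -0.003, -0.095], [0.095, -0.0, 0.995], [-0.003, -1.0, -0.0]]
force: [-0.7, 0.6, 0.3]
finger_gap: 0.503
```

```bash
python3 -c "
from fit import *
from plan import *
c=cam('scene');save(c,'s26.png',(325,90,445,200),5); 
for k,q,z in((3,cad(-1,-75),91),(4,cad(-1,75),91)): print(k,q,fitw(c,k,q,z))
c=cam('top');save(c,'t26.png',(145,170,265,270),6)
state()
"
```

```text
3 [470.04480809 232.47941725] (array([468.61970967, 238.02525274]), np.float64(118.79607843137255), np.int64(206))
4 [454.96532383 381.71952296] (array([451.63512745, 389.99757815]), np.float64(95.72156862745098), np.int64(92))
t51.75 tcp [487.4  47.3 258.6] head 5.71 gap 0.500(47.0mm) F [-0.1  0.6  0.6]
```

View pics/s26.png

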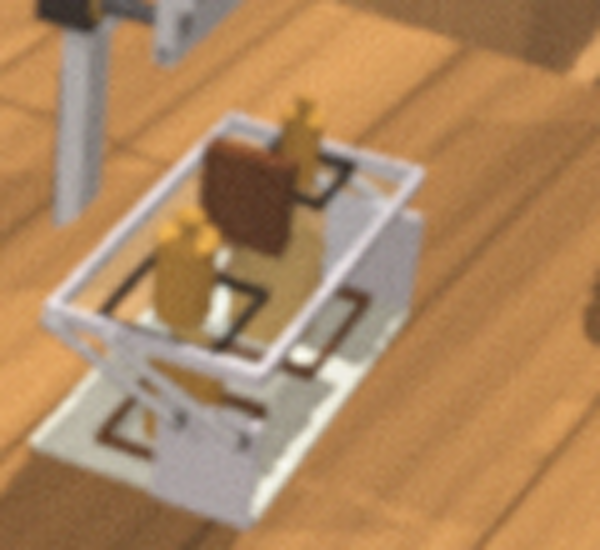

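View pics/t26.png

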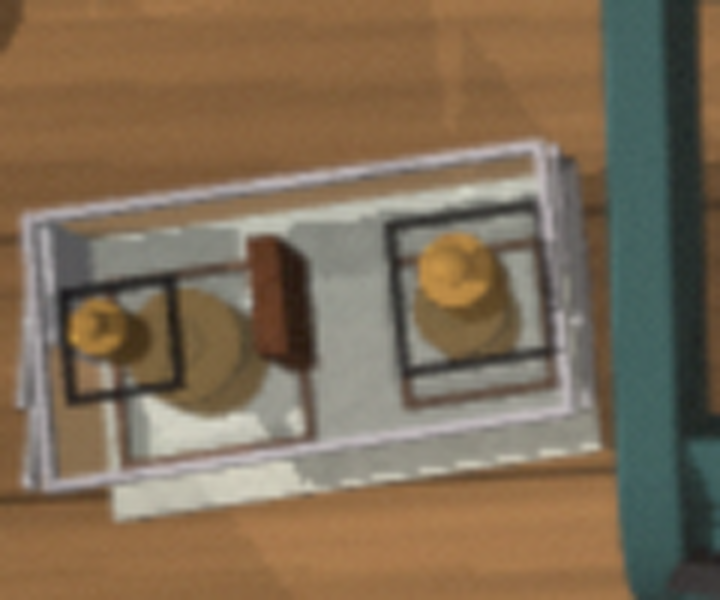

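```bash
python3 -c "
from fit import *
from plan import *
import pickle
T=cam('top');S=cam('scene')
for k,ly,H,h in((3,-75,60,46),(4,75,52,40)):
    p=cad(-1,ly)
    for z in (0,h,H):
        a=proj(T,[*p,91+z])[0];b=proj(S,[*p,91+z])[0]
        print(k,z,'top crop',(a-[145,170])*6+2.5,'scene crop',(b-[325,90])*5+2)
for nm,c in(('to',T),('so',S)):
    im=c['frame'][...,::-1].copy()
    for k,ly in((3,-75),(4,75)):
        m=sil(c,k,*cad(-1,ly),91); cs,_=cv2.findContours((m>127).astype(np.uint8),0,1); cv2.drawContours(im,cs,-1,(255,0,255),1)
    cr=im[170:270,145:265] if nm=='to' else im[90:200,325:445]
    cv2.imwrite('pics/%s.png'%nm,cv2.resize(cr,None,fx=5,fy=5,interpolation=0))
"
```

```text
3 0 top crop [474.14666053 286.48236774] scene crop [179.53562701 309.58183128]
3 46 top crop [453.86510706 268.0461285 ] scene crop [186.54218526 233.0325948 ]
3 60 top crop [447.38537097 262.15595027] scene crop [188.74987962 208.91271867]
4 0 top crop [123.77370159 338.98150187] scene crop [294.64191187 176.52649624]
4 40 top crop [ 94.66576311 324.67887527] scene crop [302.67017058 112.81435662]
4 52 top crop [ 85.55769625 320.20348862] scene crop [305.14590097  93.16699777]
```

View pics/to.png

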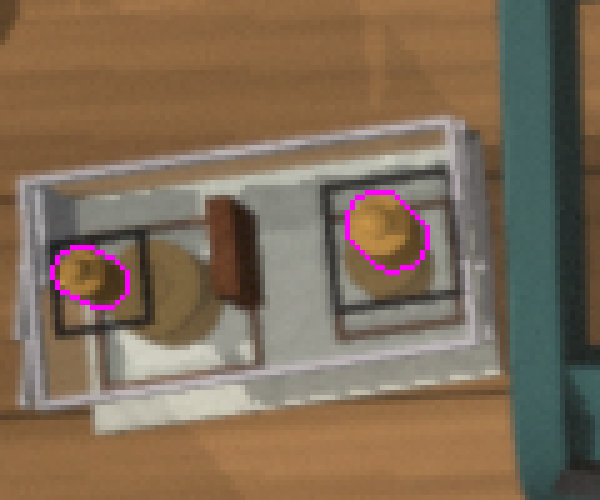

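View pics/so.png

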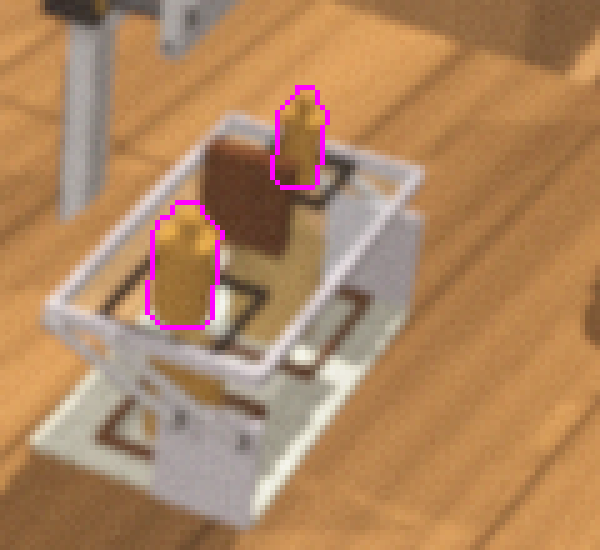

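```bash
python3 -c "
from plant import *
print(finish_job())"
```

```text
the job is handed in; nothing more can be done
None
```

The job is handed in. All four weights are away in the caddy, finished at about 52 s of the 144 s allowed.

- **Order:** I swung the tray fully back, stood weight 1 in the wide well and weight 2 in the narrow well, then swung the tray home over them. After that I stood weight 3 in the tray's wide pocket and weight 4 in its narrow pocket. I left the turquoise look-alike alone.
- **Tray checks:** The tray met its stop at both ends: when I pushed further, the force rose and the handle did not move. The distance between the two stops matched the expected 150 mm.
- **Final pictures:** Both pocket weights are upright inside their rims and both lower weights are upright in their wells. The arm is clear of everything.
- **Checks that disagreed:**
  - In the scene camera, the two pocket weights showed about 1.5 px (2–3 mm) lower than my predicted outlines, while the top camera matched closely. I put this down to camera calibration.
  - The automatic outline fit came out 6–9 mm off on the pocket weights, because the handle, the rims and the brass below overlap them in view. I relied on the outlines drawn over the pictures instead.
  - One fit of the tray with its height left free gave an unlikely height of 76 mm instead of 96 mm. With the height fixed at home it matched within about 1 px.

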